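Pack, date-mark and hang a sauce caddy

ROBOT

A 6-joint arm with a two-finger parallel gripper is mounted at the origin on the work surface. World frame = base frame: x ahead of the robot, y to its left, z up, the work surface at z = 0. Lengths are in m, angles in degrees, forces in N, time in s.
With the tool pointing down it reaches from about 0.35 to 0.875 m from the base axis. Payload 4.2 kg.
Tool frame: the origin (TCP) lies at the very end of the fingers, on their centre line; the grasp point (between the pads) lies 19 mm behind it; z points along the fingers, x is the direction in which the jaws open and shut, and the axes are right-handed (so a half turn about z gives the same grasp; the last joint's range is limited). The gripper opens to 87 mm and grips with 3 to 60 N. Pads are 19 mm wide; open, the fingers measure 117 mm over their backs; the gripper's body (75 mm by 190 mm) begins 51 mm behind the grasp point.
Start: joints at [-59.267, 22.042, 0.453, 0, -68.411, -14.817], TCP at [0.171, -0.601, 0.223] pointing down, gripper open.
Joint ranges: [-179.83, 179.83], [-69.29, 118.12], [-61.27, 80.66], [-181.25, 117.63], [-171.15, -9.14], [-177.46, 177.46]. Speed limits (degrees/s): [159.86, 159.86, 180, 180, 180, 180].

INTERFACE

Orientations are given as a 3x3 rotation matrix whose columns are the frame's x, y, z axes.
In Python, from station import r gives the robot as it stands.
- The arm moves only by the tool move_arm, never from a script. Its argument "series" is a list that holds one entry, the list of rows, each a list of 7 numbers: the shift along the tool's x, y, z in cm, then the turn, a rotation vector about the tool's x, y, z in degrees, then the opening, from -1 (shut) to 1 (fully open). In form: [[[dx, dy, dz, wx, wy, wz, fingers], ...]]. A call has 1 to 12 rows; each row shifts and turns the commanded pose from where the row before left it, along the tool's axes as they then stand; what a row does not reach is not made up. A row lasts 1/8 s, in which the tool goes at most 62.5 mm and 10.7 degrees, less where a joint would pass 70% of its speed; a pose out of reach is approached as far as the arm can. A call is refused whole if a number of a shift passes 6.25 or a number of a turn 10.7, either way. A call with a gripper value outside its range is refused whole. The fingers move at their own pace and stop on an object; the grip force is fixed at half the most. Time passes only in rows, so rows that do not move let the fingers close. It gives the time, the measured TCP pose, the force and the opening at its end, in the units of the state.
- r.sense(): the state, without advancing time (a new reading comes with each control period).
- r.capture(name): name is "scene" or "top" or "wrist"; returns a dict with "color" (480x640x3 uint8, blue, green, red), "fx", "fy", "cx", "cy" (pixels), "rvec" (rotation vector, rad) and "tvec" (3), from world to camera coordinates, as OpenCV has them; the wrist camera has in their place "tool_from_camera" (4x4, takes a point from camera to tool coordinates, whose origin is the TCP and whose axes are the tool frame's). Camera axes: x right, y down, z forward; pixel columns grow to the right and rows downward; lengths in m; the calibration is good to about 2 mm. A picture is of the moment at which its call begins: read the wrist's pose just before it. There is no depth.
- r.finish_job(): hands the job in, once; it reports no verdict.
The state is a dict: "time_s": time; "joints": joint angles; "joint_velocities": joint speeds; "effort": joint torques, N m; "tcp_pos": TCP position; "ee_rot": TCP orientation; "wrist_force": force on the tool from outside, world axes, zero at the start; "moment": the same for the moment, N m; "gripper_width": opening from 0.0 (shut) to 1.0 (fully open).
Only numpy, scipy, OpenCV 4.12 (cv2) and the standard library are available. Lean on these libraries where they do the work, as an engineer would, in place of code of your own. Each camera call takes 0.05 s, during which the arm holds its last target.

TASK

Stand every lidded sauce pot that is on the bench upright in the metal caddy, then slide the caddy under the bench marker and press the marker's red cap to print first the green dot and then the red dot, with the marker's tip landing wholly inside each dot. Then draw the caddy clear, lift its folded bail upright, and hang the caddy by the bail across both prongs of the stand, hanging still with the pots standing in it; leave the bottle, bowl and salt jar where they are.

Things in the scene. Friction and masses are not known exactly. Their poses are not given: they have to be found in the camera images.
- caddy: loose open aluminium tray, 0.44 kg; origin: centre of its underside, y along it, z up. Outer 98 (x) x 228 (y) mm, walls 4 thick and 34 high, floor 3 thick; holds three pots in a row along y, 70 apart. At +x a white ledge, out to x = +80, top 34 high, with a skirt down to the bench, carries two dots. At -x a black pull bar. An ear at each end (24 wide, 85 high) holds the bail's pivot
- green_dot (a point): centre of the green dot (18 mm across) on the top of the caddy's white ledge, at caddy x +66, y -60, z 34 mm
- red_dot (a point): centre of the red dot (18 mm across) on the ledge, at caddy x +66, y +60, z 34 mm
- pull_bar (a point): middle of the caddy's black pull bar, at caddy x -81, y 0, z 55 mm: a 12 mm round bar along y, 110 mm long, with 26 mm clear between it and the tray wall, open below; hold it from above to slide the caddy
- bail (a joint): angle of the caddy's swing bail about its pivot axis (parallel to caddy y, at caddy x 0, z 75 mm): 0 = folded level towards caddy -x, 1.57 = upright, 3.0 = over the other side. Slight friction: near upright it stays, near level it falls back to its stop at 0. Once hung the caddy swings for some seconds: let it come to rest
- bail_mid (a point): middle of the bail's crossbar, 145 mm from the pivot axis: a blue grip sleeve 13 mm thick and 120 mm long, along caddy y. Folded it is 75 mm above the bench; upright, 220 mm above the caddy's underside. y and z axes turn with the bail
- pot1: lidded sauce pot, orange, white rim: 50 mm diameter, 60 mm tall, about 70 g; origin at the centre of its underside, z up. May be absent
- pot2: the same, green. May be absent
- pot3: the same, yellow. May be absent
- marker: grey bench marker, fixed (its place varies); origin on the bench straight under the tip, x axis from the tip back to its column. Round head 46 mm across, 100 to 150 mm high, around the tip's axis; arm 42 mm wide back to the column, which begins 82 mm behind the tip axis; foot plate 110 mm wide, from 60 mm behind. The bench under the tip is free
- plunger (a joint): how far the marker's plunger is pressed down, m: 0 up, 0.022 fully down; spring, about 2 N at 0 and 4 N at 0.012, where the tip meets the caddy's ledge. To print, press on until the ledge bears a few newtons more (about 8 N in all) and hold half a second. It returns by itself
- marker_tip (a point): point of the marker's black tip (6 mm diameter, pointing down), 46 mm above the bench when up
- marker_cap (a point): top centre of the marker's red cap (42 mm diameter), straight above the tip, 197 mm above the bench when up
- stand: steel hanging stand fixed to the bench (place and yaw differ between starts); origin on the bench straight under the hang point, x axis points from the hang point back to its post (25 mm square, front face 152 mm behind the hang point, 302 mm high)
- hang_point (a point): centre of the bail's crossbar when it hangs on the stand, 290 mm above the bench. Two prongs (8 mm round bar, 36 mm to either side along stand y) run level from the post towards stand -x, dip 12 mm in a V here, then turn up; the upturned ends are 16 mm farther out, their tops 301 mm high. The crossbar lies along stand y across both; there is room for the fingers between them
- squeeze: red squeeze bottle, 52 mm diameter, 150 mm tall, bystander; origin at the centre of its underside
- bowl: small steel bowl, 100 mm across, 42 mm high, bystander; origin at the centre of its underside
- salt: glass salt jar, 60 mm diameter, 75 mm tall, bystander; origin at the centre of its underside
Things that resemble listed ones, but are neither listed nor needed, are in the scene too. Leave any orange look-alike of the marker alone.

How it is judged (in metres and radians):
On the way, in this order (a step that is already met when the one before it is completed fails the run):
1. every pot present stands in the caddy, let go (x of pot1 in the frame of caddy between -0.04 and 0.04 m and y of pot1 in the frame of caddy between -0.11 and 0.11 m and z of each of pot1, pot2, pot3 in the frame of caddy below 0.012 m and angle between the z axis of each of pot1, pot2, pot3 and the z axis of caddy, either way round below 0.3 rad and contact force between the fingers and pot1 below 0.3 N and x of pot2 in the frame of caddy between -0.04 and 0.04 m and y of pot2 in the frame of caddy between -0.11 and 0.11 m and contact force between the fingers and pot2 below 0.3 N and x of pot3 in the frame of caddy between -0.04 and 0.04 m and y of pot3 in the frame of caddy between -0.11 and 0.11 m and contact force between the fingers and pot3 below 0.3 N), for 0.3 s.
2. the marker is pressed onto the green dot (horizontal distance between marker_tip and green_dot below 0.006 m and value of joint plunger above 0.009 m and contact force between marker and caddy above 2 N), for 0.3 s.
3. the marker is pressed onto the red dot (horizontal distance between marker_tip and red_dot below 0.006 m and value of joint plunger above 0.009 m and contact force between marker and caddy above 2 N), for 0.3 s.
4. the bail is lifted upright (value of joint bail between 1.2 and 1.95 rad), for 0.2 s.
At the end, for the whole second after the job is handed in: the caddy hangs at rest by its bail on the stand's prongs (crossbar within 35 mm of the hang point, within 0.25 rad of square to the prongs, caddy tilted less than 0.4 rad, slower than 60 mm/s), every pot present stands on its floor (within 0.3 rad of upright in it), the plunger is back up (all of step 1 and distance between bail_mid and hang_point below 0.035 m and angle between the y axis of bail_mid and the y axis of stand, either way round below 0.25 rad and height (world z) of caddy above 0.04 m and contact force between stand and caddy above 1.5 N and angle between caddy's own z axis and vertical below 0.4 rad and linear speed of caddy below 0.06 m/s and value of joint plunger below 0.004 m); the robot touches nothing.
It fails at once if a bystander (bottle, bowl, salt jar) is moved more than 30 mm (distance of any of squeeze, bowl, salt from where it was at the start of the episode above 0.03 m).
Of pot1, pot2, pot3 only 1 to 3 are there at a start; the rules pass over those that are not, and their reading is None.
At some moment in a run one of pot1, pot2, pot3, caddy may be knocked a few centimetres aside while the robot is not near it.
It also fails if it takes over 210 s, if anything falls off the work surface, if the arm or the gripper's body presses on something with over 40 N, if the wrist force passes 120 N, or if a joint passes its speed limit or range.

## Working session

There is one attempt and no reset: what is moved stays moved. The work goes in short steps, Python scripts to look and compute and a tool call to move; the robot and the scene stay as the last step left them, time stands still between calls to the robot, and variables do not carry over. Pictures are saved under pics/ and viewed, and the job is handed in when it is done.

Besides the shell and the picture viewer there is one more tool, called after "Request:" by a JSON object that holds its "op" and its "data". move_arm: Moves the arm, as the interface text tells. Its arguments: {"type":"object","properties":{"series":{"type":"array","items":{"type":"array","items":{"type":"array","items":{"type":"number"}}}}},"required":["series"]}

```bash
ls; mkdir -p pics
python3 - <<'E'
from station import r
import cv2
print(r.sense())
for n in ["scene","top","wrist"]:
    c=r.capture(n); cv2.imwrite(f"pics/{n}0.png",c["color"]); print({k:v for k,v in c.items() if k!="color"})
E
```

```text
pics
{'time_s': 0.0, 'joints': array([-5.92651953e+01,  2.20911380e+01,  3.79196046e-01, -2.83307126e-02,
       -6.84111050e+01, -1.48177856e+01]), 'joint_velocities': array([-0.00399192,  0.01133571, -0.05089329,  0.03280161,  0.08657778,
       -0.00973269]), 'effort': array([-2.04835965e-05, -3.90665281e+01,  1.87401474e+01,  4.22007456e+00,
        1.08029565e-02, -1.98030239e-04]), 'tcp_pos': array([ 0.17126383, -0.60044699,  0.22145336]), 'ee_rot': array([[-2.74068672e-01,  9.61709868e-01, -7.02330332e-04],
       [ 9.61707622e-01,  2.74069552e-01,  2.08086751e-03],
       [ 2.19367817e-03, -1.05135840e-04, -9.99997588e-01]]), 'wrist_force': array([ 0.52772964,  0.15481946, -0.51891667]), 'moment': array([-0.011281  ,  0.00700132, -0.02578788]), 'gripper_width': 1.0019467875854415}
{'fx': 520.2815235230248, 'fy': 520.2815235230248, 'cx': 322.11304226896783, 'cy': 236.686801504812, 'rvec': array([ 2.23661223,  0.80862029, -0.34144749]), 'tvec': array([-0.33717565, -0.07054853,  1.48972757])}
{'fx': 508.671415336649, 'fy': 508.671415336649, 'cx': 327.23830156458683, 'cy': 236.08480700960334, 'rvec': array([ 2.19908183, -2.1463096 ,  0.11248464]), 'tvec': array([-0.00636226,  0.46321066,  1.57001148])}
{'fx': 381.6905124037211, 'fy': 381.6905124037211, 'cx': 318.9781092366106, 'cy': 244.7510762893721, 'tool_from_camera': array([[ 9.99998486e-01, -1.23012902e-03,  1.23098076e-03,
        -2.01330739e-04],
       [ 7.96586009e-04,  9.52454082e-01,  3.04681123e-01,
        -8.52941533e-02],
       [-1.54724974e-03, -3.04679681e-01,  9.52453620e-01,
        -1.60323694e-01],
       [ 0.00000000e+00,  0.00000000e+00,  0.00000000e+00,
         1.00000000e+00]])}
```

View pics/scene0.png

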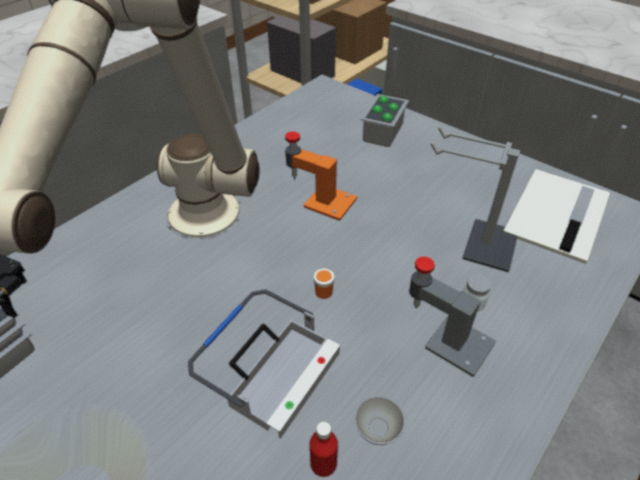

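View pics/top0.png

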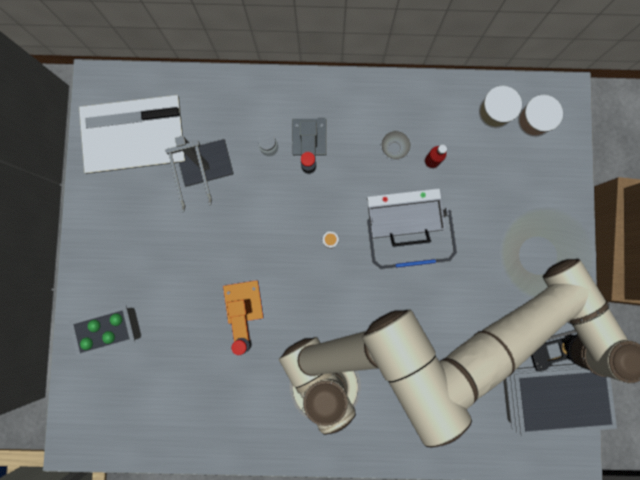

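View pics/wrist0.png

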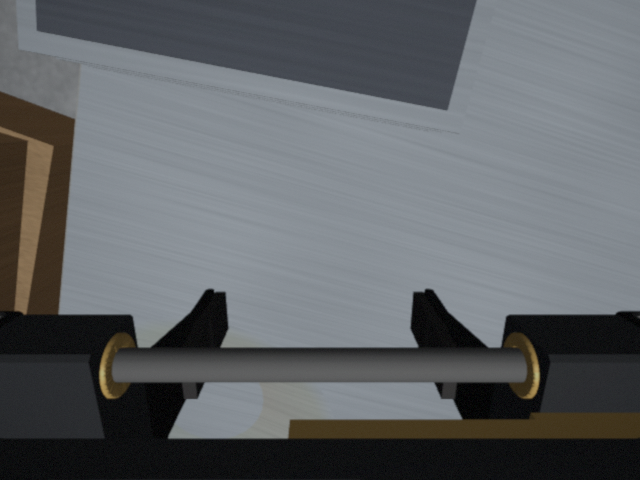

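The images show one orange pot at top (330,239), the caddy with its white ledge away from the robot, dots at (385,199) red and (423,194) green, and the bail folded towards the robot. The grey marker's cap is at (308,161) and the stand's prong tips at (183,208) and (210,203). The arm may hide other pots. Next I take two-view measurements.

```bash
cat > h.py <<'E'
import numpy as np, cv2
from station import r
np.set_printoptions(precision=4,suppress=True)
def cam(n):
    s=r.sense(); c=r.capture(n)
    K=np.array([[c["fx"],0,c["cx"]],[0,c["fy"],c["cy"]],[0,0,1.]])
    if n=="wrist":
        T=np.eye(4);T[:3,:3]=s["ee_rot"];T[:3,3]=s["tcp_pos"]
        T=T@c["tool_from_camera"]; R=T[:3,:3].T; o=T[:3,3]
    else:
        R=cv2.Rodrigues(c["rvec"])[0]; o=-R.T@c["tvec"]
    return dict(img=c["color"],K=K,R=R,o=o)
def ray(c,u,v):
    d=c["R"].T@np.linalg.inv(c["K"])@np.array([u,v,1.]); return c["o"],d/np.linalg.norm(d)
def plane(c,u,v,z):
    o,d=ray(c,u,v); return o+d*(z-o[2])/d[2]
def tri(*rs):
    A=0;b=0
    for o,d in rs:
        P=np.eye(3)-np.outer(d,d);A=A+P;b=b+P@o
    x=np.linalg.solve(A,b)
    return x,[float(np.linalg.norm((np.eye(3)-np.outer(d,d))@(x-o))) for o,d in rs]
def proj(c,p):
    q=c["K"]@(c["R"]@(np.asarray(p)-c["o"])); return q[:2]/q[2]
def blobs(img,lo,hi,amin=8,roi=None):
    h=cv2.cvtColor(img,cv2.COLOR_BGR2HSV)
    m=cv2.inRange(h,np.array(lo),np.array(hi)) if lo[0]<=hi[0] else cv2.inRange(h,np.array(lo),np.array([179,hi[1],hi[2]]))|cv2.inRange(h,np.array([0,lo[1],lo[2]]),np.array(hi))
    n,l,s,ce=cv2.connectedComponentsWithStats(m)
    return [(ce[i].round(2).tolist(),s[i].tolist()) for i in range(1,n) if s[i][4]>=amin]
E
python3 - <<'E'
from h import *
for n in ["scene","top"]:
    c=cam(n); print(n,c["o"])
    for k,lo,hi in [("red",[172,120,80],[5,255,255]),("green",[45,100,60],[80,255,255]),("orange",[6,130,80],[18,255,255]),("blue",[105,130,60],[130,255,255]),("yellow",[22,120,100],[35,255,255])]:
        print(k); [print("  ",b) for b in blobs(c["img"],lo,hi)]
c=cam("top");cv2.imwrite("pics/t1.png",cv2.resize(c["img"][60:290,160:480],None,fx=2.5,fy=2.5,interpolation=cv2.INTER_CUBIC))
c=cam("scene");cv2.imwrite("pics/s1.png",cv2.resize(c["img"][110:390,340:640],None,fx=2.1,fy=2.1,interpolation=cv2.INTER_CUBIC))
cv2.imwrite("pics/s2.png",cv2.resize(c["img"][250:480,160:420],None,fx=2.5,fy=2.5,interpolation=cv2.INTER_CUBIC))
E
```

```text
scene [ 0.971  -0.6323  0.9976]
red
   ([292.16, 136.55], [286, 132, 14, 11, 122])
   ([424.36, 264.48], [415, 257, 19, 17, 249])
   ([320.97, 359.82], [318, 357, 7, 6, 33])
   ([324.33, 452.58], [310, 433, 27, 43, 795])
green
   ([383.26, 99.22], [379, 96, 10, 7, 58])
   ([392.79, 106.57], [388, 103, 11, 8, 67])
   ([377.07, 108.72], [372, 105, 11, 8, 69])
   ([386.76, 116.61], [382, 113, 11, 8, 72])
   ([289.03, 404.84], [286, 402, 7, 7, 37])
orange
   ([323.59, 184.68], [292, 150, 64, 70, 2035])
   ([323.48, 275.57], [317, 271, 14, 10, 116])
   ([323.39, 291.28], [316, 285, 16, 13, 158])
blue
   ([365.25, 86.43], [349, 79, 33, 16, 249])
   ([222.55, 325.39], [204, 305, 38, 41, 243])
yellow
top [0.3059 0.0103 1.6081]
red
   ([436.32, 155.15], [430, 147, 16, 15, 142])
   ([307.45, 158.79], [301, 152, 14, 15, 168])
   ([384.62, 198.62], [383, 197, 4, 4, 13])
   ([238.74, 347.02], [232, 340, 15, 15, 178])
green
   ([422.5, 194.5], [421, 193, 4, 4, 12])
   ([115.4, 319.4], [110, 314, 12, 12, 121])
   ([93.46, 325.53], [88, 320, 12, 12, 123])
   ([107.87, 337.1], [102, 331, 13, 13, 127])
   ([85.79, 343.3], [80, 337, 13, 13, 125])
orange
   ([330.22, 238.84], [326, 234, 10, 10, 81])
   ([242.12, 306.74], [224, 281, 39, 61, 1482])
blue
   ([415.28, 262.95], [396, 260, 40, 7, 126])
yellow
```

View pics/t1.png

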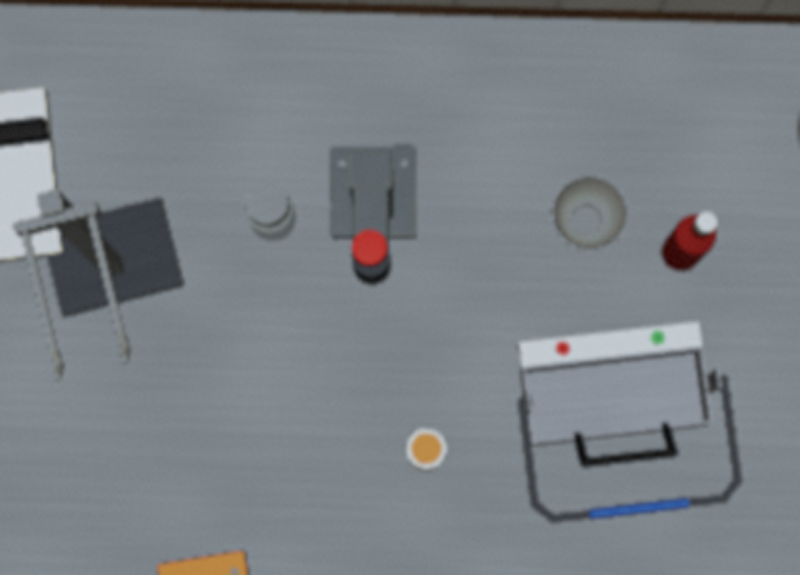

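View pics/s1.png

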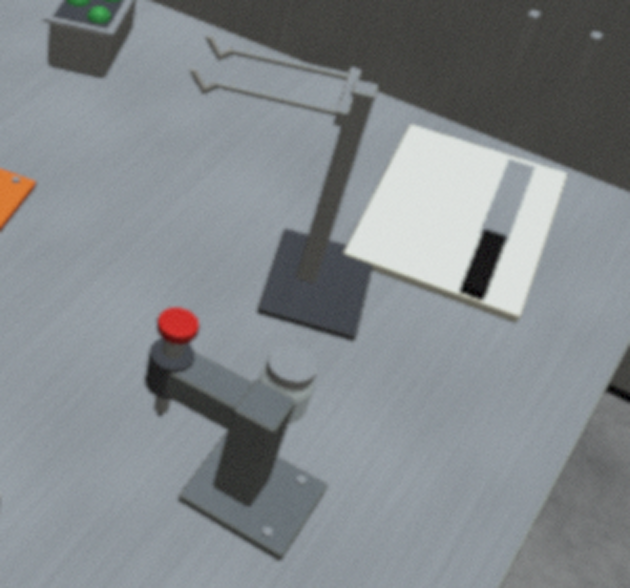

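View pics/s2.png

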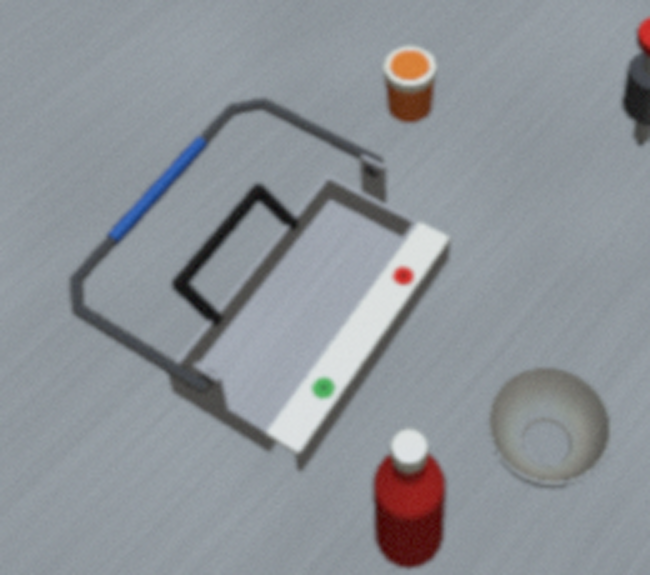

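Run:
```python
from h import *
s=cam("scene");t=cam("top")
def T(n,a,b): 
    x,e=tri(ray(s,*a),ray(t,*b)); print(n,x,e)
T("pot lid",(323.48,275.57),(330.22,238.84))
T("cap",(424.36,262.8),(308,159.3))
T("red",(320.97,359.82),(384.62,198.62))
T("green",(289.03,404.84),(422.5,194.5))
T("blue",(222.55,325.39),(415.28,262.95))
T("tipA",(439,128.1),(183.6,209.2))
T("tipB",(431.9,144.3),(210,202))
T("bowl",(380,421),(395.5,145.5))
for n,p in [("A0",(27,232)),("A1",(57,362)),("B0",(94,215)),("B1",(122,342))]:
    print(n,plane(t,160+p[0]/2.5,60+p[1]/2.5,0.302))
print("red,green z34 top",plane(t,384.62,198.62,.034),plane(t,422.5,194.5,.034), "scene",plane(s,320.97,359.82,.034),plane(s,289.03,404.84,.034))
print("cap z197",plane(t,308,159.3,.197),plane(s,424.36,263.3,.197))
# marker plate corners in top
for p in [(330,148),(415,146),(416,237),(332,238)]: print(plane(t,160+p[0]/2.5,60+p[1]/2.5,0.0))
print("salt",plane(t,268,144,.075),"bottle",plane(t,442,149,.15))
```

```text
pot lid [ 0.4502 -0.0054  0.0593] [0.0016091083708092266, 0.0016091083708093]
cap [0.6636 0.0652 0.1939] [0.00011512053038797887, 0.00011512053038791604]
red [ 0.5832 -0.1734  0.0338] [0.001895800729441264, 0.0018958007294410809]
green [ 0.5997 -0.2923  0.0328] [0.0016894185814011298, 0.001689418581400977]
blue [ 0.3823 -0.2635  0.0751] [0.0014513369009353347, 0.0014513369009353985]
tipA [0.4955 0.3798 0.2955] [0.002124230966976473, 0.0021242309669763705]
tipB [0.5166 0.3127 0.2935] [0.0019833715493270563, 0.001983371549327061]
bowl [ 0.7565 -0.2047  0.0312] [1.9123267050926674e-05, 1.9123267051007213e-05]
A0 [0.6445 0.4205 0.302 ]
A1 [0.5078 0.382  0.302 ]
B0 [0.6645 0.3514 0.302 ]
B1 [0.5305 0.3157 0.302 ]
red,green z34 top [ 0.5845 -0.1721  0.034 ] [ 0.6006 -0.2908  0.034 ] scene [ 0.5819 -0.1748  0.034 ] [ 0.5989 -0.2939  0.034 ]
cap z197 [0.6629 0.0651 0.197 ] [0.6654 0.0612 0.197 ]
[0.8443 0.1284 0.    ]
[0.8498 0.0181 0.    ]
[0.729  0.0138 0.    ]
[0.7249 0.1222 0.    ]
salt [0.7387 0.1944 0.075 ] bottle [ 0.7156 -0.3251  0.15  ]
```

Request:
{"op": "move_arm", "data": {"series": [[[4.5, 3.9, 0, 0, 0, 0.8, 1], [4.5, 3.9, 0, 0, 0, 0.8, 1], [4.5, 3.9, 0, 0, 0, 0.8, 1], [4.5, 3.9, 0, 0, 0, 0.8, 1], [4.5, 3.9, 0, 0, 0, 0.8, 1], [4.5, 3.9, 0, 0, 0, 0.8, 1], [4.5, 3.9, 0, 0, 0, 0.8, 1], [4.5, 3.9, 0, 0, 0, 0.8, 1], [4.5, 3.9, 0, 0, 0, 0.8, 1], [4.5, 3.9, 0, 0, 0, 0.8, 1], [0, 0, 0, 0, 0, 0, 1], [0, 0, 0, 0, 0, 0, 1]]]}}

```text
time_s: 1.95
tcp_pos: [0.4559, -0.0785, 0.2224]
ee_rot: [[-0.138, 0.99, -0.001], [0.99, 0.138, -0.0], [0.0, -0.001, -1.0]]
wrist_force: [0.1, -0.4, -0.5]
gripper_width: 1.001
```

```bash
cat >> h.py <<'E'
def to(p,xang=None,n=None):
    """suggest tool-frame delta (cm, deg) to world TCP p with tool x heading xang (tool down)"""
    s=r.sense();R=s["ee_rot"]
    d=R.T@(np.asarray(p)-s["tcp_pos"])*100
    w=np.zeros(3)
    if xang is not None:
        a=np.radians(xang);D=np.array([[np.cos(a),np.sin(a),0],[np.sin(a),-np.cos(a),0],[0,0,-1]]).T
        D=np.array([[np.cos(a),np.sin(a),0],[np.sin(a),-np.cos(a),0],[0,0,-1.]])
        w=np.degrees(cv2.Rodrigues(R.T@D)[0].ravel())
    print("tcp",s["tcp_pos"],"hd",np.degrees(np.arctan2(R[1,0],R[0,0])).round(2),"delta cm",d,"len",np.linalg.norm(d).round(2),"rot",w)
E
python3 - <<'E'
from h import *
print(r.sense()["time_s"]);to([.45,-.005,.2],97.9)
for n in ["scene","top","wrist"]: cv2.imwrite(f"pics/{n}2.png",cam(n)["img"])
E
```

```text
1.95
tcp [ 0.4559 -0.0785  0.2224] hd 97.95 delta cm [7.3617 0.4363 2.2404] len 7.71 rot [-0.0374 -0.004   0.0533]
```

View pics/top2.png

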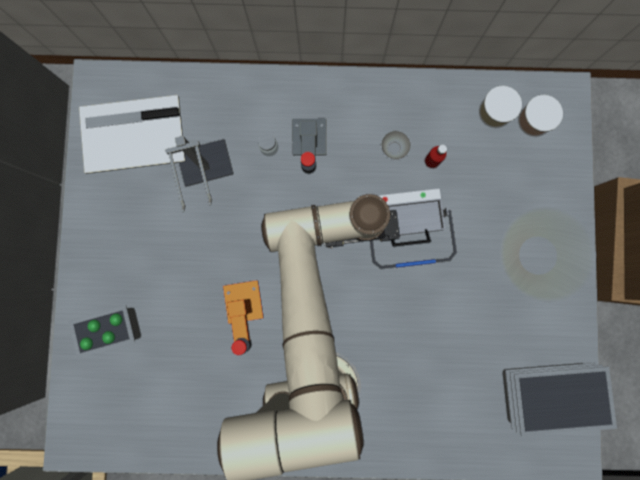

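View pics/wrist2.png

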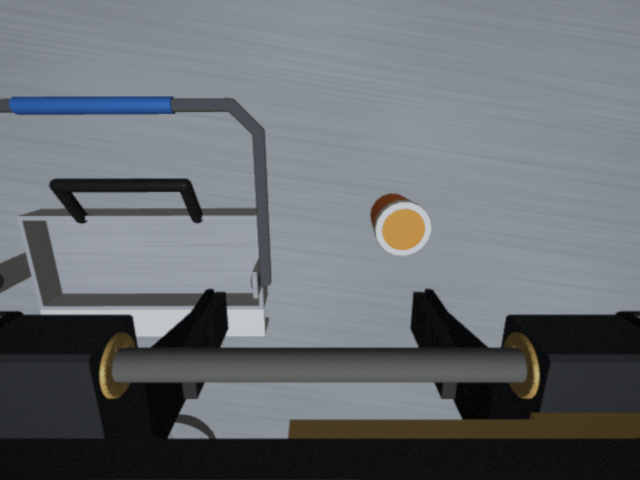

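View pics/scene2.png

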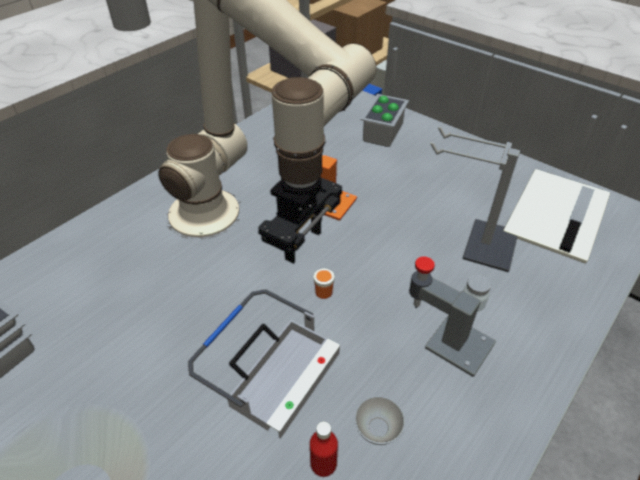

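Combining the two arm positions, only the orange pot is present (wrist (403,230)). I'll measure the lid and dots from the wrist view.

Run:
```python
from h import *
w=cam("wrist");s=cam("scene")
b=[b for b in blobs(w["img"],[6,100,120],[22,255,255],200) if b[1][1]<280]; print(b)
g=[x for x in blobs(s["img"],[6,130,80],[18,255,255],50)];print(g)
lid=cv2.inRange(cv2.cvtColor(w["img"],cv2.COLOR_BGR2HSV),np.array([12,100,160]),np.array([24,255,255]));lid[280:]=0
mm=cv2.moments(lid,True);u=(mm["m10"]/mm["m00"],mm["m01"]/mm["m00"]);print(u,mm["m00"])
print(tri(ray(w,*u),ray(s,323.48,275.57)), plane(w,*u,.06))
to([.45,-.005,.2],97.9)
```

```text
[([403.44, 228.98], [383, 209, 42, 41, 1335])]
[([328.16, 168.15], [321, 156, 15, 27, 336]), ([341.75, 205.63], [325, 192, 31, 28, 358]), ([323.48, 275.57], [317, 271, 14, 10, 116]), ([323.45, 291.19], [316, 285, 16, 13, 159])]
(403.4397003745318, 228.97827715355805) 1335.0
(array([ 0.449 , -0.0058,  0.0589]), [0.000482986376766148, 0.00048298637676604103]) [ 0.449  -0.0057  0.06  ]
tcp [ 0.4557 -0.0796  0.2227] hd 97.81 delta cm [7.4685 0.4451 2.2694] len 7.82 rot [ 0.0137  0.0009 -0.0932]
```

Request:
{"op": "move_arm", "data": {"series": [[[3.7, 0.2, 1.1, 0, 0, 0, 1], [3.7, 0.15, 1.1, 0, 0, 0, 1], [0, 0, 5, 0, 0, 0, 1], [0, 0, 5, 0, 0, 0, 1], [0, 0, 4, 0, 0, 0, 1], [0, 0, 3.0, 0, 0, 0, 1], [0, 0, 0, 0, 0, 0, 1], [0, 0, 0, 0, 0, 0, -1], [0, 0, 0, 0, 0, 0, -1], [0, 0, 0, 0, 0, 0, -1], [0, 0, 0, 0, 0, 0, -1], [0, 0, 0, 0, 0, 0, -1]]]}}

```text
time_s: 3.7
tcp_pos: [0.4497, -0.0047, 0.031]
ee_rot: [[-0.138, 0.99, 0.001], [0.99, 0.138, 0.0], [0.0, 0.001, -1.0]]
wrist_force: [0.1, 0.3, 2.1]
gripper_width: 0.569
```

Run:
```python
from h import *
s=r.sense();print(s["time_s"],s["tcp_pos"],s["gripper_width"],s["wrist_force"])
```

```text
3.7 [ 0.4497 -0.0047  0.031 ] 0.5687760825836334 [0.0754 0.3033 2.1024]
```

Request:
{"op": "move_arm", "data": {"series": [[[0, 0, -4, 0, 0, 0, -1], [0, 0, -5, 0, 0, 0, -1], [0, 0, -5, 0, 0, 0, -1], [-5, 0.9, 0, 0, 0, 0, -1], [-5, 0.9, 0, 0, 0, 0, -1], [-5, 0.9, 0, 0, 0, 0, -1], [-5, 0.9, 0, 0, 0, 0, -1], [-4.5, 0.7, 0, 0, 0, 0, -1], [0, 0, 0, 0, 0, 0, -1], [0, 0, 0, 0, 0, 0, -1]]]}}

```text
time_s: 4.95
tcp_pos: [0.5251, -0.2412, 0.1699]
ee_rot: [[-0.137, 0.991, -0.001], [0.991, 0.137, 0.001], [0.001, -0.001, -1.0]]
wrist_force: [0.0, 0.5, -0.2]
gripper_width: 0.564
```

Run:
```python
from h import *
s=cam("scene");t=cam("top");w=cam("wrist")
to([.526,-.242,.05],97.9)
cv2.imwrite("pics/w3.png",w["img"]);cv2.imwrite("pics/s3.png",s["img"]);cv2.imwrite("pics/t3.png",t["img"])
for c in (s,w):
    print([b for b in blobs(c["img"],[172,120,80],[5,255,255],15)]);print(blobs(c["img"],[45,100,60],[80,255,255],15)); print(blobs(c["img"],[105,130,60],[130,255,255],50))
```

```text
tcp [ 0.5256 -0.2405  0.1707] hd 98.0 delta cm [-0.1619  0.0238 12.0692] len 12.07 rot [-0.0058 -0.0138  0.101 ]
[([288.65, 137.95], [286, 133, 7, 10, 43]), ([424.28, 264.63], [415, 257, 19, 17, 256]), ([320.97, 359.82], [318, 357, 7, 6, 33]), ([323.64, 454.07], [310, 433, 27, 43, 914])]
[([383.26, 99.22], [379, 96, 10, 7, 58]), ([392.79, 106.57], [388, 103, 11, 8, 67]), ([377.07, 108.72], [372, 105, 11, 8, 69]), ([386.76, 116.51], [382, 113, 11, 8, 70]), ([289.14, 404.7], [286, 402, 7, 7, 37])]
[([365.17, 86.39], [349, 79, 33, 16, 248]), ([214.28, 334.43], [204, 324, 22, 22, 130])]
[]
[([239.89, 303.05], [238, 299, 5, 9, 19])]
[([315.5, 16.44], [212, 5, 208, 24, 4936])]
```

View pics/w3.png

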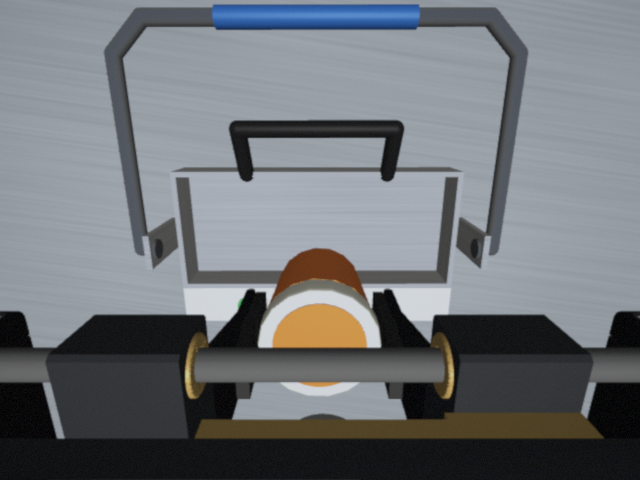

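View pics/s3.png

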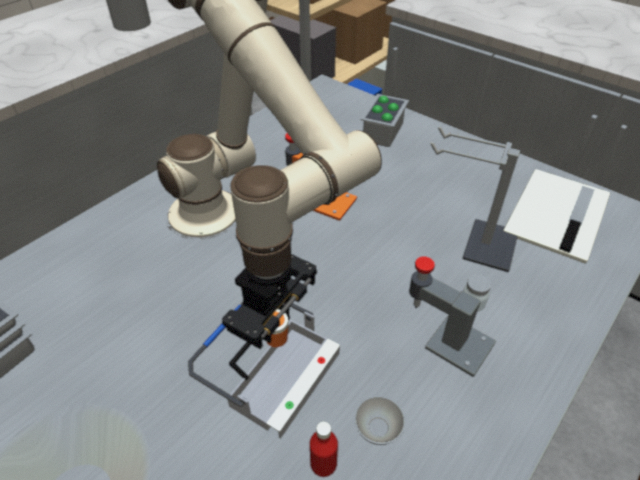

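Request:
{"op": "move_arm", "data": {"series": [[[0, 0, 4.5, 0, 0, 0, -1], [0, 0, 4.5, 0, 0, 0, -1], [0, 0, 3, 0, 0, 0, -1], [0, 0, 1.5, 0, 0, 0, -1], [0, 0, 0, 0, 0, 0, -1], [0, 0, 0, 0, 0, 0, 0.5], [0, 0, 0, 0, 0, 0, 1], [0, 0, 0, 0, 0, 0, 1], [0, 0, 0, 0, 0, 0, 1], [0, 0, -3, 0, 0, 0, 1], [0, 0, -4, 0, 0, 0, 1], [0, 0, -4, 0, 0, 0, 1]]]}}

```text
time_s: 6.6
tcp_pos: [0.5256, -0.2416, 0.1467]
ee_rot: [[-0.138, 0.99, -0.0], [0.99, 0.138, 0.0], [0.0, -0.0, -1.0]]
wrist_force: [0.4, -0.5, -0.3]
gripper_width: 1.0
```

Run:
```python
from h import *
w=cam("wrist");s=cam("scene")
cv2.imwrite("pics/w4.png",w["img"])
print(r.sense()["time_s"])
to([.526,-.242,.05],97.9)
```

```text
6.7
tcp [ 0.5289 -0.2426  0.1509] hd 97.97 delta cm [ 0.1404 -0.3735 10.0866] len 10.09 rot [0.5527 0.2577 0.0737]
```

View pics/w4.png

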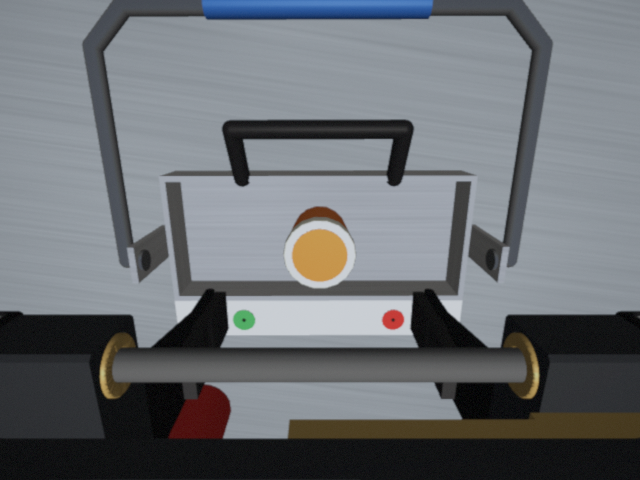

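```bash
cat >> h.py <<'E'
def mom(img,lo,hi,roi):
    x0,y0,x1,y1=roi; h=cv2.cvtColor(img,cv2.COLOR_BGR2HSV)[y0:y1,x0:x1]
    m=cv2.inRange(h,np.array(lo),np.array(hi)) if lo[0]<=hi[0] else cv2.inRange(h,np.array(lo),np.array([179,hi[1],hi[2]]))|cv2.inRange(h,np.array([0,lo[1],lo[2]]),np.array(hi))
    M=cv2.moments(m,True); return (M["m10"]/M["m00"]+x0,M["m01"]/M["m00"]+y0,M["m00"])
RED=([172,100,60],[6,255,255]);GREEN=([45,80,40],[85,255,255]);BLUE=([105,130,60],[130,255,255])
def caddy(c,roir,roig):
    a=mom(c["img"],*RED,roir);b=mom(c["img"],*GREEN,roig)
    R=plane(c,a[0],a[1],.034);G=plane(c,b[0],b[1],.034)
    y=(R-G)[:2];L=np.linalg.norm(y);y/=L;x=np.array([y[1],-y[0]])
    C=(R+G)[:2]/2-.066*x
    print("R",R,"G",G,"L",L,"yaw",np.degrees(np.arctan2(x[1],x[0])).round(2),"C",C,"bar",C-.081*x,"px",a,b); return C,x,y
E
python3 - <<'E'
from h import *
w=cam("wrist")
caddy(w,(350,300,430,340),(220,300,270,340))
a=mom(w["img"],*BLUE,(150,0,500,40));print(a,plane(w,a[0],a[1],.075))
t=cam("top")
for p in [(224,283),(260,281),(263,318),(229,321)]:print(plane(t,*p,0.0))
print("or cap",plane(t,238.7,347,.197))
to([.63,.064,.26],97.9); print(r.sense()["joints"])
E
```

```text
R [ 0.5816 -0.1743  0.034 ] G [ 0.5981 -0.2924  0.034 ] L 0.1192326669296973 yaw 7.95 C [ 0.5245 -0.2425] bar [ 0.4443 -0.2537] px (394.13461538461536, 311.8814102564103, 312.0) (246.86319218241042, 311.7361563517915, 307.0)
(320.54202147352834, 5.459829692706405, 2701.0) [ 0.3855 -0.262   0.075 ]
[0.3093 0.3258 0.    ]
[0.3183 0.2129 0.    ]
[0.2034 0.1993 0.    ]
[0.1917 0.305  0.    ]
or cap [0.1363 0.2395 0.197 ]
tcp [ 0.5259 -0.2415  0.1462] hd 97.89 delta cm [ 28.83    14.5232 -11.3519] len 34.22 rot [ 0.1017  0.0044 -0.0063]
[ -8.6479  21.2774 -12.4525  -0.0298 -56.1713 -73.4418]
```

Request:
{"op": "move_arm", "data": {"series": [[[0, 0, -3, 0, 0, 0, 1], [4.5, 2.0, -2.5, 0, 0, 0, 1], [5, 2.5, -2, 0, 0, 0, 1], [5, 2.5, -2, 0, 0, 0, 1], [5, 2.5, -2, 0, 0, 0, 1], [5, 2.5, 0, 0, 0, 0, 1], [4.3, 2.5, 0, 0, 0, 0, 1], [0, 0, 0, 0, 0, 0, 1], [0, 0, 0, 0, 0, 0, 1]]]}}

```text
time_s: 7.92
tcp_pos: [0.6291, 0.0635, 0.2588]
ee_rot: [[-0.138, 0.99, -0.003], [0.99, 0.138, -0.001], [-0.001, -0.003, -1.0]]
wrist_force: [0.9, 0.0, -0.7]
gripper_width: 0.998
```

Run:
```python
from h import *
w=cam("wrist");cv2.imwrite("pics/w5.png",w["img"]);to([.63,.064,.26],97.9)
```

```text
tcp [0.6292 0.0629 0.2594] hd 97.88 delta cm [ 0.0984  0.0991 -0.06  ] len 0.15 rot [-0.1361  0.024  -0.0182]
```

View pics/w5.png

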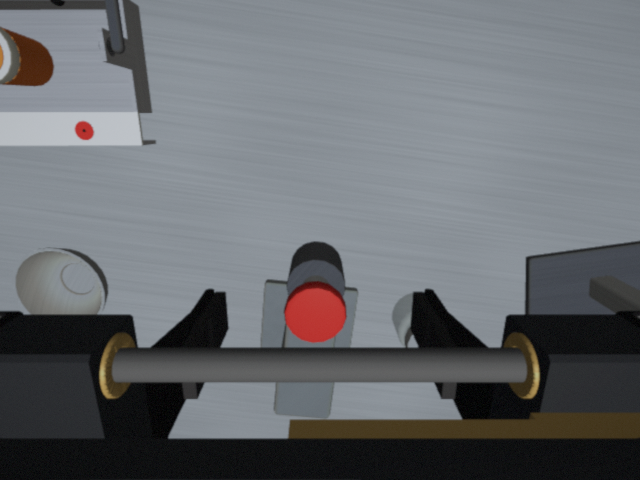

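Run:
```python
from h import *
w=cam("wrist");s=cam("scene")
a=mom(w["img"],*RED,(270,270,360,345));print(a,plane(w,a[0],a[1],.197))
b=mom(s["img"],*RED,(410,250,440,280));print(b)
# foot plate front edge & arm edges direction: print ray points
for p in [(264,282),(357,290),(288,318),(344,318)]:print(plane(w,*p,0.008))
import pickle;pickle.dump((w,a),open("c1.pkl","wb"))
to([.69,.064,.28],97.9)
```

```text
(315.87474679270764, 311.1985145172181, 2962.0) [0.6602 0.065  0.197 ]
(424.2888888888889, 264.4962962962963, 270.0)
[0.7284 0.0118 0.008 ]
[0.7237 0.1212 0.008 ]
[0.7713 0.0449 0.008 ]
[0.7621 0.1118 0.008 ]
tcp [0.6293 0.0624 0.2602] hd 97.83 delta cm [-0.6679  6.0297 -1.9817] len 6.38 rot [-0.0498  0.0114 -0.0691]
```

Request:
{"op": "move_arm", "data": {"series": [[[0.5, 3, -1, 0, 0, 0, 1], [0.5, 3, -1, 0, 0, 0, 1], [0, 0, 0, 0, 0, 0, 1], [0, 0, 0, 0, 0, 0, 1]]]}}

```text
time_s: 8.57
tcp_pos: [0.6872, 0.0808, 0.2801]
ee_rot: [[-0.137, 0.991, -0.001], [0.991, 0.137, -0.0], [0.0, -0.001, -1.0]]
wrist_force: [-1.1, 0.5, 0.1]
gripper_width: 0.999
```

Run:
```python
from h import *
import pickle
w1,a1=pickle.load(open("c1.pkl","rb"))
w=cam("wrist");cv2.imwrite("pics/w6.png",w["img"])
a=mom(w["img"],*RED,(250,150,400,345));print(a,plane(w,a[0],a[1],.197))
print(tri(ray(w,a[0],a[1]),ray(w1,a1[0],a1[1])))
```

```text
(301.15611242803925, 216.7060616322384, 2953.0) [0.6622 0.0656 0.197 ]
(array([0.664 , 0.0655, 0.1895]), [6.201613993333076e-06, 6.201613993340247e-06])
```

View pics/w6.png

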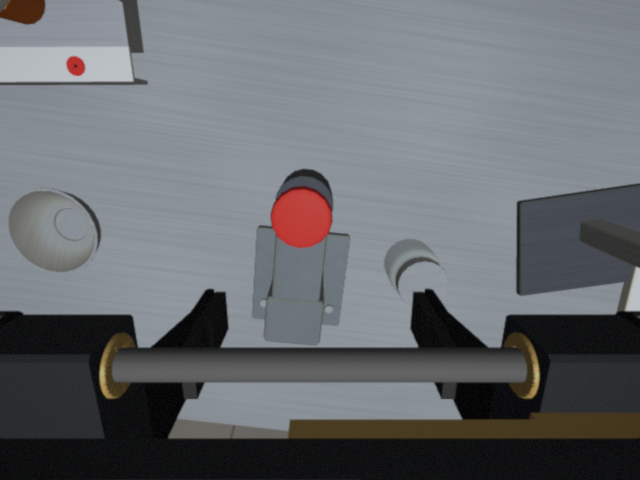

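Request:
{"op": "move_arm", "data": {"series": [[[0, -1, -6, 0, 0, 0, 1], [0, -1, -6, 0, 0, 0, 1], [5, -3, 0, 0, 0, -1.6, 1], [5, -3, 0, 0, 0, -1.6, 1], [5, -3, 0, 0, 0, -1.6, 1], [5, -3, 0, 0, 0, -1.6, 1], [5, -3, 0, 0, 0, -1.6, 1], [4.5, -1, 0, 0, 0, 0, 1], [0, 0, 0, 0, 0, 0, 1], [0, 0, 0, 0, 0, 0, 1]]]}}

```text
time_s: 9.88
tcp_pos: [0.4505, 0.3351, 0.4008]
ee_rot: [[-0.274, 0.962, 0.0], [0.962, 0.274, -0.0], [-0.0, 0.0, -1.0]]
wrist_force: [0.0, -0.1, -0.1]
gripper_width: 0.996
```

Run:
```python
from h import *
w=cam("wrist");cv2.imwrite("pics/w7.png",w["img"]);to([.47,.35,.40],106)
import pickle;pickle.dump(w,open("c7.pkl","wb"))
```

```text
tcp [0.4509 0.3348 0.4008] hd 105.87 delta cm [0.9406 2.2516 0.0796] len 2.44 rot [ 0.0124  0.0055 -0.1326]
```

View pics/w7.png

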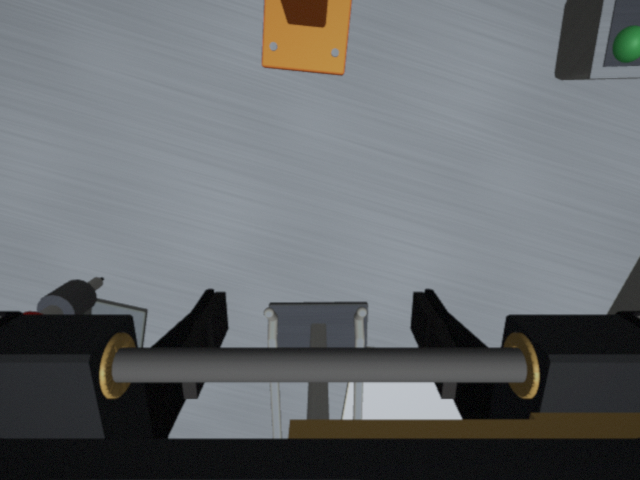

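Request:
{"op": "move_arm", "data": {"series": [[[0.3, 5, 0, 0, 0, 0, 1], [0.3, 5, 0, 0, 0, 0, 1], [0, 0, 0, 0, 0, 0, 1], [0, 0, 0, 0, 0, 0, 1]]]}}

```text
time_s: 10.42
tcp_pos: [0.5459, 0.3677, 0.4002]
ee_rot: [[-0.272, 0.962, -0.001], [0.962, 0.272, -0.001], [-0.001, -0.001, -1.0]]
wrist_force: [0.5, 0.6, 0.5]
gripper_width: 1.004
```

Run:
```python
from h import *
w=cam("wrist");cv2.imwrite("pics/w8.png",w["img"]);cv2.imwrite("pics/w8c.png",cv2.resize(w["img"][120:350,200:440],None,fx=2.5,fy=2.5,interpolation=cv2.INTER_CUBIC))
import pickle;pickle.dump(w,open("c8.pkl","wb"))
w=pickle.load(open("c7.pkl","rb"));cv2.imwrite("pics/w7c.png",cv2.resize(w["img"][280:440,240:400],None,fx=3,fy=3,interpolation=cv2.INTER_CUBIC))
```

```text
(no output)
```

View pics/w8c.png

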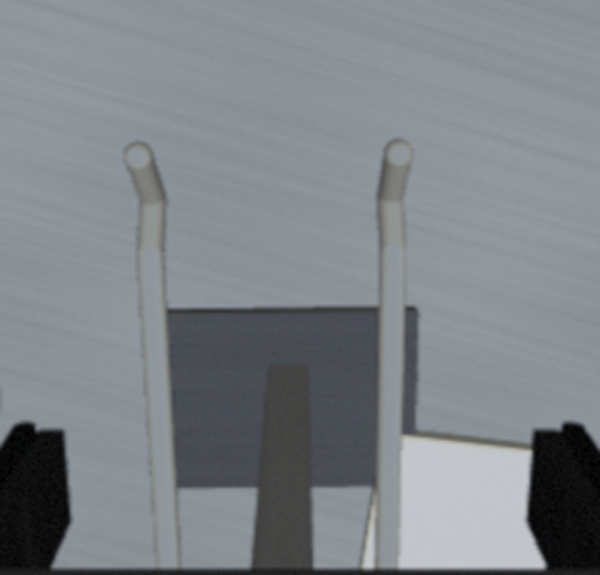

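View pics/w7c.png

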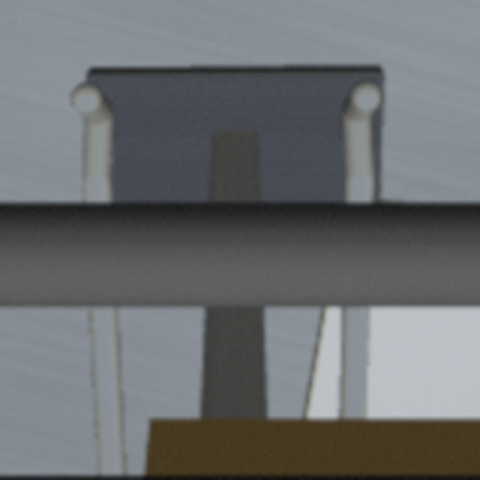

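Run:
```python
from h import *
import pickle
a=pickle.load(open("c8.pkl","rb"));b=pickle.load(open("c7.pkl","rb"))
B=tri(ray(a,254.8,182),ray(b,269,312.3));A=tri(ray(a,359.2,181.2),ray(b,362.3,312));print(A,B)
print("V kink z.288",plane(a,260.8,200.8,.288),plane(a,356.4,200.8,.288))
print("top end z.301",plane(a,254.8,182,.301),plane(a,359.2,181.2,.301))
q=plane(a,260.8,200.8,.288);p=plane(a,356.4,200.8,.288);d=p-q;print(np.linalg.norm(d),(p+q)/2,np.degrees(np.arctan2(-d[0],d[1])))
# prong runs
for v in [260,330]:
    pass
print([plane(a,200+u/2.5,120+v/2.5,.302) for u,v in [(150,250),(168,560),(391,250),(388,560)]])
to([.43,-.25,.3],188)
```

```text
(array([0.4932, 0.3819, 0.2965]), [0.0001628722529496494, 0.00016287225294977316]) (array([0.5133, 0.3127, 0.2961]), [0.0001885585617007199, 0.00018855856170078554])
V kink z.288 [0.5269 0.3187 0.288 ] [0.5082 0.3853 0.288 ]
top end z.301 [0.5125 0.3131 0.301 ] [0.4927 0.3811 0.301 ]
0.06912208919532621 [0.5176 0.352  0.288 ] 15.746863381691147
[array([0.5371, 0.3226, 0.302 ]), array([0.632 , 0.3503, 0.302 ]), array([0.5188, 0.3872, 0.302 ]), array([0.6135, 0.416 , 0.302 ])]
tcp [0.5454 0.3678 0.4013] hd 105.85 delta cm [-56.2822 -27.9794  10.1059] len 63.66 rot [  0.0336   0.0272 -82.1534]
```

Request:
{"op": "move_arm", "data": {"series": [[[0, 0, 0, 0, 0, -10.3, -0.47], [0, 0, 0, 0, 0, -10.3, -0.47], [0, 0, 0, 0, 0, -10.3, -0.47], [0, 0, 0, 0, 0, -10.3, -0.47], [0, 0, 0, 0, 0, -10.3, -0.47], [0, 0, 0, 0, 0, -10.3, -0.47], [0, 0, 0, 0, 0, -10.3, -0.47], [0, 0, 0, 0, 0, -10.0, -0.47]]]}}

```text
time_s: 11.48
tcp_pos: [0.5443, 0.3682, 0.4027]
ee_rot: [[-0.989, -0.146, 0.002], [-0.146, 0.989, 0.002], [-0.002, 0.002, -1.0]]
wrist_force: [-0.4, 0.4, -0.3]
gripper_width: 0.276
```

Request:
{"op": "move_arm", "data": {"series": [[[1.7, -5.5, 1.5, 0, 0, 0, -0.47], [1.7, -5.5, 2, 0, 0, 0, -0.47], [1.7, -5.5, 2, 0, 0, 0, -0.47], [1.7, -5.5, 2, 0, 0, 0, -0.47], [1.7, -5.5, 2, 0, 0, 0, -0.47], [1.7, -5.5, 2, 0, 0, 0, -0.47], [1.7, -5.5, 2, 0, 0, 0, -0.47], [1.7, -5.5, 2, 0, 0, 0, -0.47], [1.7, -5.5, 2, 0, 0, 0, -0.47], [1.7, -5.5, 2, 0, 0, 0, -0.47], [1.6, -5.2, 0.5, 0, 0, 0, -0.47], [0, 0, 0, 0, 0, 0, -0.47]]]}}

```text
time_s: 12.98
tcp_pos: [0.4432, -0.2556, 0.2013]
ee_rot: [[-0.991, -0.134, 0.001], [-0.134, 0.991, -0.001], [-0.001, -0.001, -1.0]]
wrist_force: [0.1, 0.5, 0.3]
gripper_width: 0.266
```

Run:
```python
from h import *
w=cam("wrist");s=cam("scene");cv2.imwrite("pics/w9.png",w["img"]);cv2.imwrite("pics/s9.png",s["img"]);to([.4443,-.2537,.2],188);print(r.sense()["gripper_width"])
```

```text
tcp [ 0.4444 -0.2533  0.2017] hd -172.06 delta cm [ 0.0192 -0.0357  0.1735] len 0.18 rot [-0.0441  0.1177 -0.0571]
0.2689000266973362
```

View pics/w9.png

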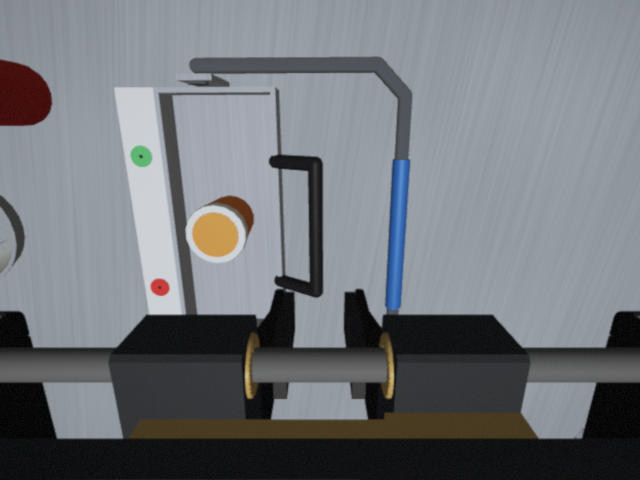

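View pics/s9.png

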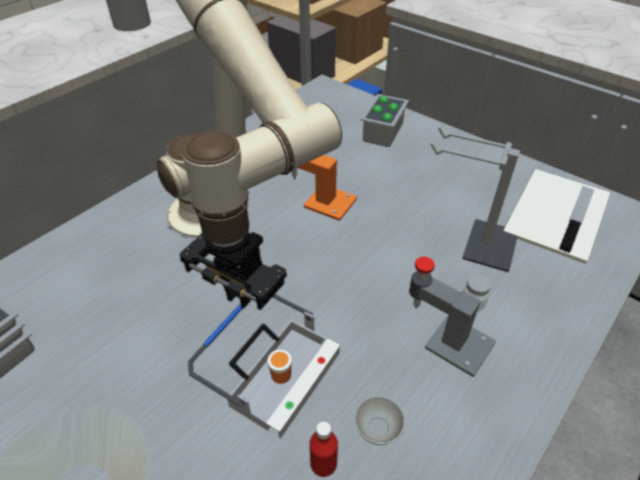

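Run:
```python
from h import *
w=cam("wrist");s=cam("scene")
caddy(w,(145,270,175,305),(125,140,160,175))
caddy(s,(305,345,335,370),(275,392,300,415))
print(plane(w,318,158,.055),plane(w,317,293,.055))
to([.4443,-.2537,.2],188)
```

```text
R [ 0.582  -0.1745  0.034 ] G [ 0.5984 -0.2929  0.034 ] L 0.11953837957801992 yaw 7.91 C [ 0.5248 -0.2428] bar [ 0.4446 -0.2539] px (160.88524590163934, 283.8196721311475, 244.0) (142.84097859327218, 152.53516819571865, 327.0)
R [ 0.5819 -0.175   0.034 ] G [ 0.5988 -0.2943  0.034 ] L 0.12041197434452845 yaw 8.08 C [ 0.525  -0.2439] bar [ 0.4448 -0.2553] px (320.8918918918919, 359.86486486486484, 37.0) (288.8666666666667, 404.93333333333334, 45.0)
[ 0.4525 -0.3105  0.055 ] [ 0.4374 -0.1951  0.055 ]
tcp [ 0.4451 -0.2523  0.2017] hd -171.91 delta cm [ 0.104  -0.1298  0.1684] len 0.24 rot [-0.0429  0.1177  0.0895]
```

Request:
{"op": "move_arm", "data": {"series": [[[0, 0, 5, 0, 0, 0, -0.47], [0, 0, 5, 0, 0, 0, -0.47], [0, 0, 4, 0, 0, 0, -0.47], [0, 0, 2.5, 0, 0, 0, -0.47], [0, 0, 0, 0, 0, 0, -0.47], [0, 0, 0, 0, 0, 0, -1], [0, 0, 0, 0, 0, 0, -1], [0, 0, 0, 0, 0, 0, -1]]]}}

```text
time_s: 14.18
tcp_pos: [0.4461, -0.253, 0.0371]
ee_rot: [[-0.99, -0.14, 0.003], [-0.14, 0.99, -0.001], [-0.003, -0.001, -1.0]]
wrist_force: [-1.1, 2.2, 5.4]
gripper_width: 0.127
```

Run:
```python
from h import *
s=r.sense();print(s["gripper_width"]*87,s["wrist_force"],s["time_s"],s["tcp_pos"])
# plan: marker tip M, target yaw 2.5 for green then red
M=np.array([.6625,.065]);a=np.radians(2.5);x=np.array([np.cos(a),np.sin(a)]);y=np.array([-x[1],x[0]])
for k,d in (("green",-.06),("red",.06)):
    C=M-.066*x-d*y;print(k,"C",C,"bar",C-.081*x)
    to([*(C-.081*x),s["tcp_pos"][2]],182.5)
```

```text
11.06994817528544 [-1.1116  2.2254  5.4149] 14.175 [ 0.4461 -0.253   0.0371]
green C [0.5939 0.1221] bar [0.513  0.1185]
tcp [ 0.4461 -0.253   0.0371] hd -171.96 delta cm [-11.8192  35.8512  -0.0009] len 37.75 rot [-0.0464  0.1625  5.5398]
red C [0.5992 0.0022] bar [ 0.5183 -0.0014]
tcp [ 0.4461 -0.253   0.0371] hd -171.96 delta cm [-10.6608  23.9073   0.0072] len 26.18 rot [-0.0464  0.1625  5.5398]
```

Request:
{"op": "move_arm", "data": {"series": [[[-0.4, 1.0, -0.05, 0, 0, 0, -1], [-0.7, 2, 0, 0, 0, 0.5, -1], [-1, 3, 0, 0, 0, 0.5, -1], [-1, 3, 0, 0, 0, 0.5, -1], [-1, 3, 0, 0, 0, 0.5, -1], [-1, 3, 0, 0, 0, 0.5, -1], [-1, 3, 0, 0, 0, 0.5, -1], [-1, 3, 0, 0, 0, 0.5, -1], [-1, 3, 0, 0, 0, 0.5, -1], [-0.7, 2, 0, 0, 0, 0.5, -1], [-0.4, 1, 0, 0, 0, 0, -1], [0, 0, 0, 0, 0, 0, -1]]]}}

```text
time_s: 15.68
tcp_pos: [0.5078, 0.0249, 0.0371]
ee_rot: [[-0.998, -0.061, -0.001], [-0.061, 0.998, -0.001], [0.001, -0.001, -1.0]]
wrist_force: [-3.9, -1.0, 8.6]
gripper_width: 0.13
```

Run:
```python
from h import *
w=cam("wrist");s=cam("scene");cv2.imwrite("pics/w10.png",w["img"]);cv2.imwrite("pics/s10.png",s["img"]);to([.513,.1185,.037],182.5);print(r.sense()["wrist_force"])
```

```text
tcp [0.5078 0.025  0.0371] hd -176.55 delta cm [-1.0788  9.3068  0.0109] len 9.37 rot [-0.0087 -0.0351  0.9466]
[-2.7227  0.1531  8.7722]
```

View pics/w10.png

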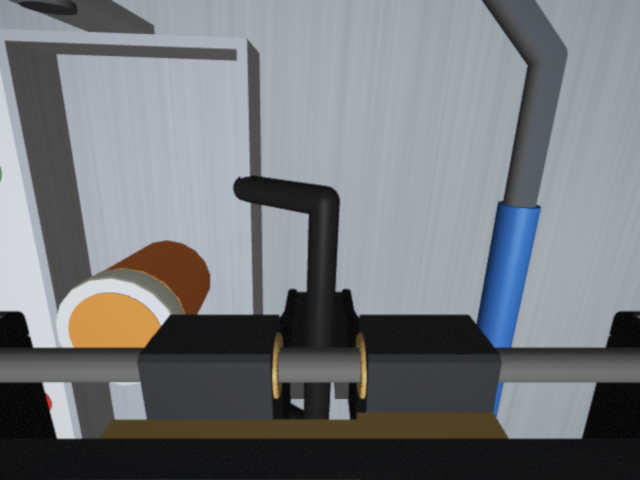

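View pics/s10.png

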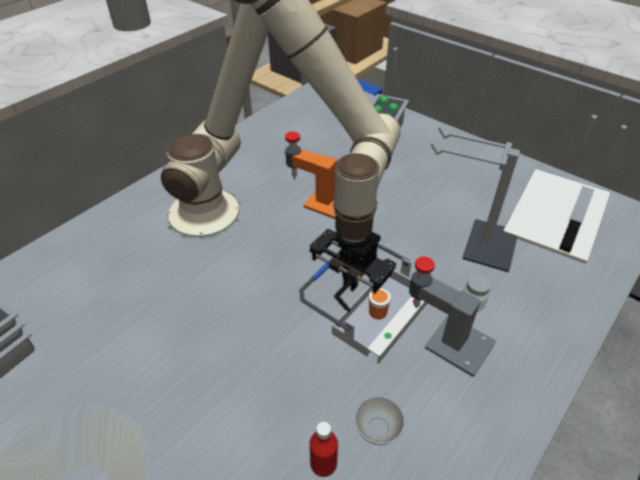

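Request:
{"op": "move_arm", "data": {"series": [[[-0.1, 1.3, -0.05, 0, 0, 0.3, -1], [-0.3, 2.2, 0, 0, 0, 0.3, -1], [-0.3, 2.4, 0, 0, 0, 0.3, -1], [-0.2, 2.1, 0, 0, 0, 0, -1], [-0.2, 1.3, 0, 0, 0, 0, -1], [0, 0, 0, 0, 0, 0, -1], [0, 0, 0, 0, 0, 0, -1]]]}}

```text
time_s: 16.65
tcp_pos: [0.5144, 0.1191, 0.0372]
ee_rot: [[-0.999, -0.045, 0.0], [-0.045, 0.999, 0.001], [-0.0, 0.001, -1.0]]
wrist_force: [-3.3, 1.6, 5.1]
gripper_width: 0.123
```

Run:
```python
from h import *
w=cam("wrist");s=cam("scene");cv2.imwrite("pics/w11.png",w["img"]);cv2.imwrite("pics/s11.png",cv2.resize(s["img"][180:400,300:540],None,fx=2.5,fy=2.5,interpolation=cv2.INTER_CUBIC));to([.513,.1185,.037],182.5)
print(blobs(s["img"],*GREEN,8));print(blobs(s["img"],*RED,8));print(blobs(w["img"],*GREEN,8))
```

```text
tcp [0.5144 0.1191 0.0372] hd -177.43 delta cm [ 0.1474 -0.0511  0.0199] len 0.16 rot [0.06   0.031  0.0712]
[([412.88, 310.81], [410, 309, 7, 5, 26])]
[([292.05, 136.49], [285, 131, 15, 12, 135]), ([424.25, 264.39], [415, 256, 21, 18, 284]), ([439.38, 279.31], [437, 278, 6, 4, 16]), ([323.32, 454.2], [310, 433, 28, 43, 970])]
[([0.0, 176.0], [0, 172, 1, 9, 9])]
```

View pics/s11.png

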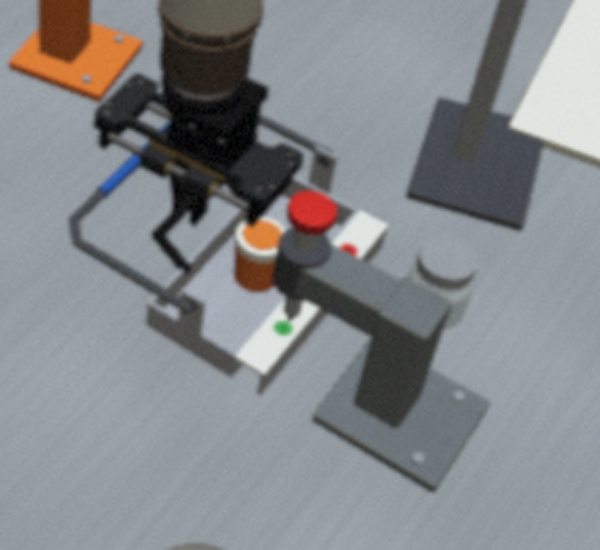

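View pics/w11.png

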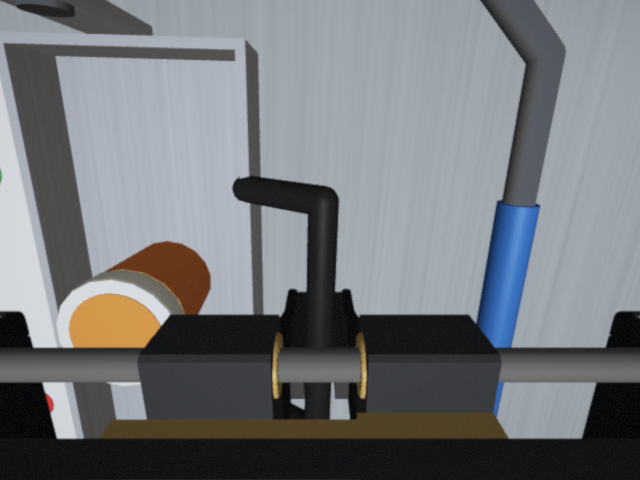

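Run:
```python
from h import *
s=cam("scene")
g=plane(s,412.88,310.81,.034);print("green",g)
print("tip guess",plane(s,416,307.5,.046))
rr=plane(s,439.38,279.31,.034);print("red",rr)
for p in ([.6625,.065,.046],[.6625,.065,.034],[.6625,.065,.197]):print(proj(s,p))
cv2.imwrite("pics/s12.png",cv2.resize(s["img"][285:330,385:460],None,fx=10,fy=10,interpolation=cv2.INTER_CUBIC))
# predicted green from grip
st=r.sense();x=-st["ee_rot"][:2,0];y=st["ee_rot"][:2,1];print("pred green",st["tcp_pos"][:2]+(.081+.066)*x-.06*y)
```

```text
green [0.6616 0.0592 0.034 ]
tip guess [0.6658 0.0631 0.046 ]
red [0.6592 0.1807 0.034 ]
[415.244  306.2465]
[414.6053 309.4552]
[424.1322 261.5945]
pred green [0.6639 0.0657]
```

View pics/s12.png

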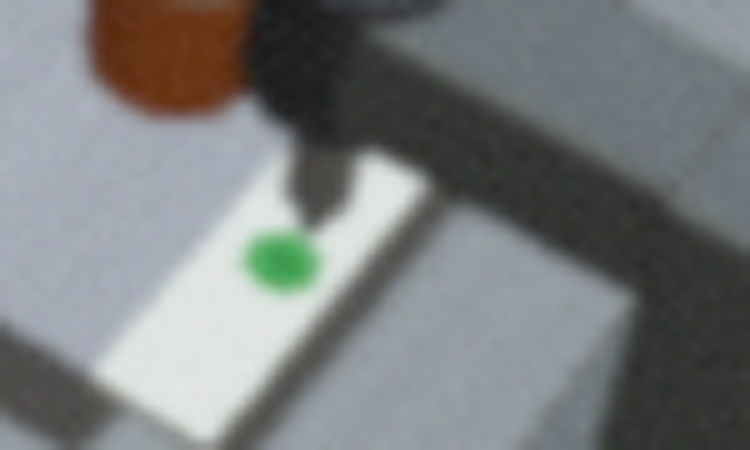

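Run:
```python
from h import *
w=cam("wrist");st=r.sense()
R=st["ee_rot"]
for p in [(330,187),(318,187),(240,187),(250,50),(237,176)]:
    for z in (.055,.034): print(p,z,(R.T@(plane(w,*p,z)-st["tcp_pos"]))[:2])
# green dot partly at left edge
print(blobs(w["img"],*GREEN,4))
```

```text
(330, 187) 0.055 [ 0.0052 -0.0616]
(330, 187) 0.034 [ 0.0058 -0.0582]
(318, 187) 0.055 [ 0.0007 -0.0616]
(318, 187) 0.034 [ 0.0006 -0.0582]
(240, 187) 0.055 [-0.0285 -0.0616]
(240, 187) 0.034 [-0.0328 -0.0582]
(250, 50) 0.055 [-0.0221 -0.1078]
(250, 50) 0.034 [-0.0256 -0.1112]
(237, 176) 0.055 [-0.0293 -0.0657]
(237, 176) 0.034 [-0.0338 -0.0629]
[([0.0, 176.0], [0, 172, 1, 9, 9])]
```

Run:
```python
from h import *
w=cam("wrist");st=r.sense()
print(plane(w,-21,176,.034),plane(w,0,176,.034)); print(np.linalg.norm(w["R"]@(plane(w,0,176,.034)-w["o"])))
x=-st["ee_rot"][:2,0];y=st["ee_rot"][:2,1];print("pred green w slip",st["tcp_pos"][:2]+(.081+.066)*x-.0634*y)
```

```text
[0.6607 0.0626 0.034 ] [0.6518 0.0623 0.034 ]
0.21356478640927684
pred green w slip [0.6641 0.0623]
```

Request:
{"op": "move_arm", "data": {"series": [[[-0.15, 0.2, 0, 0, 0, 0, -1], [-0.1, 0.2, 0, 0, 0, 0, -1], [0, 0, 0, 0, 0, 0, -1], [0, 0, 0, 0, 0, 0, -1]]]}}

```text
time_s: 17.4
tcp_pos: [0.5145, 0.1199, 0.0371]
ee_rot: [[-0.999, -0.044, -0.005], [-0.044, 0.999, -0.004], [0.006, -0.004, -1.0]]
wrist_force: [-5.2, -8.2, 10.2]
gripper_width: 0.127
```

Run:
```python
from h import *
s=cam("scene");st=r.sense();print(st["tcp_pos"])
b=[b for b in blobs(s["img"],*GREEN,8) if b[0][1]>200];print(b);g=plane(s,*b[0][0],.034);print("green",g)
cv2.imwrite("pics/s13.png",cv2.resize(s["img"][285:330,385:460],None,fx=10,fy=10,interpolation=cv2.INTER_CUBIC))
```

```text
[0.5145 0.1199 0.0371]
[([412.92, 310.72], [410, 309, 7, 5, 25])]
green [0.6615 0.0595 0.034 ]
```

View pics/s13.png

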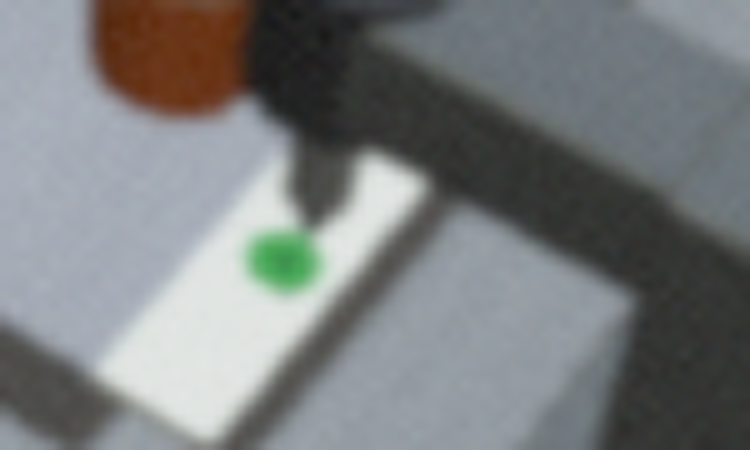

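Request:
{"op": "move_arm", "data": {"series": [[[0, 0, -0.3, 0, 0, 0, -1], [0, 0, -0.2, 0, 0, 0, -1], [0, 0, 0, 0, 0, 0, -1], [0, 0, 0, 0, 0, 0, -1]]]}}

```text
time_s: 17.95
tcp_pos: [0.5166, 0.1226, 0.0411]
ee_rot: [[-0.999, -0.046, -0.001], [-0.046, 0.999, -0.0], [0.001, -0.0, -1.0]]
wrist_force: [-0.3, -1.0, -3.3]
gripper_width: 0.129
```

Run:
```python
from h import *
s=cam("scene");st=r.sense();print(st["tcp_pos"],st["wrist_force"])
b=[b for b in blobs(s["img"],*GREEN,8) if b[0][1]>200];print(b);g=plane(s,*b[0][0],.034);print("green",g)
cv2.imwrite("pics/s14.png",cv2.resize(s["img"][285:330,385:460],None,fx=10,fy=10,interpolation=cv2.INTER_CUBIC))
```

```text
[0.5166 0.1226 0.0412] [-0.5626 -1.0083 -3.9451]
[([414.81, 309.77], [412, 307, 7, 6, 26])]
green [0.6634 0.0645 0.034 ]
```

View pics/s14.png

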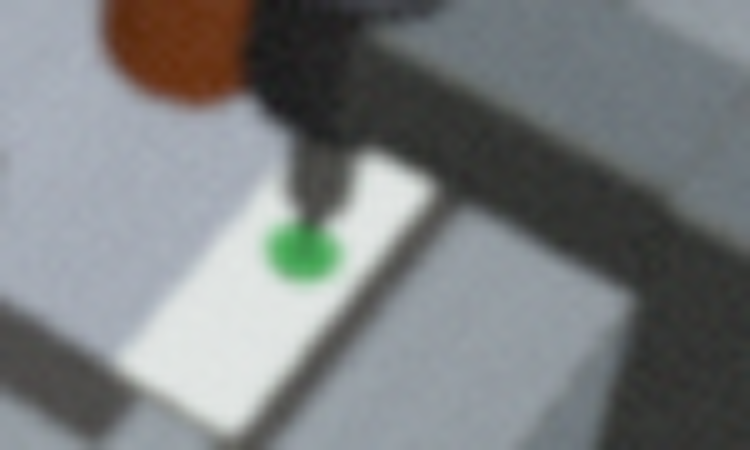

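Request:
{"op": "move_arm", "data": {"series": [[[0, 0, 0.2, 0, 0, 0, -1], [0, 0, 0, 0, 0, 0, -0.47], [0, 0, 0, 0, 0, 0, -0.47], [0, 0, 0, 0, 0, 0, -0.47], [0, 0, -3, 0, 0, 0, -0.47], [0, 0, -5, 0, 0, 0, -0.47], [0, 0, -5, 0, 0, 0, -0.47], [0, 0, -4, 0, 0, 0, -0.47], [0, 0, 0, 0, 0, 0, -0.47], [0, 0, 0, 0, 0, 0, -0.47]]]}}

```text
time_s: 19.25
tcp_pos: [0.5164, 0.1225, 0.2091]
ee_rot: [[-0.999, -0.045, -0.001], [-0.045, 0.999, 0.0], [0.001, 0.0, -1.0]]
wrist_force: [-0.0, 0.0, -0.8]
gripper_width: 0.264
```

Run:
```python
from h import *
s=cam("scene");w=cam("wrist");st=r.sense();print(st["tcp_pos"],st["wrist_force"])
b=[b for b in blobs(s["img"],*GREEN,8) if b[0][1]>200];print(b);g=plane(s,*b[0][0],.034);print("green",g)
cv2.imwrite("pics/s15.png",cv2.resize(s["img"][285:330,385:460],None,fx=10,fy=10,interpolation=cv2.INTER_CUBIC));cv2.imwrite("pics/w15.png",w["img"])
print(blobs(w["img"],*GREEN,20),blobs(w["img"],*RED,20))
```

```text
[0.5161 0.1223 0.2082] [ 0.2299 -0.1339 -0.0517]
[([415.0, 309.75], [412, 307, 7, 6, 28])]
green [0.6637 0.0649 0.034 ]
[([149.35, 149.64], [140, 140, 18, 21, 260])] [([23.63, 171.4], [0, 123, 57, 92, 4041]), ([163.54, 279.43], [155, 272, 18, 16, 231])]
```

View pics/s15.png

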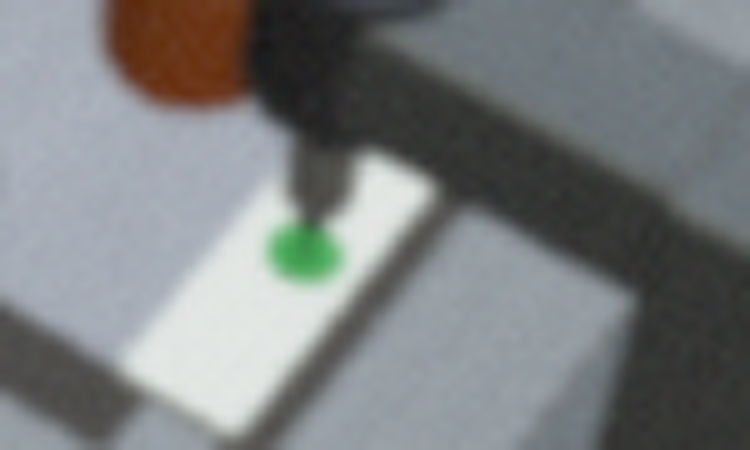

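View pics/w15.png

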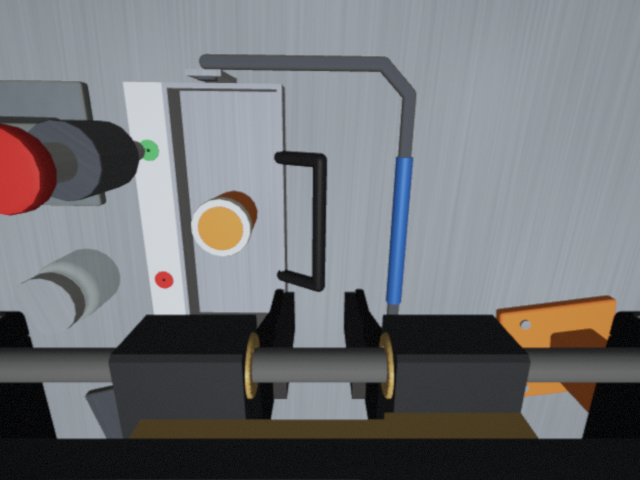

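Run:
```python
from h import *
w=cam("wrist");cv2.imwrite("pics/w16.png",cv2.resize(w["img"][110:190,90:190],None,fx=8,fy=7.5/1.0,interpolation=cv2.INTER_CUBIC))
caddy(w,(150,265,180,295),(125,130,165,170))
```

```text
R [0.6595 0.1862 0.034 ] G [0.662  0.0665 0.034 ] L 0.1196690498878203 yaw 1.2 C [0.5948 0.125 ] bar [0.5138 0.1233] px (163.25862068965517, 279.8189655172414, 232.0) (149.13899613899613, 149.97683397683397, 259.0)
```

View pics/w16.png

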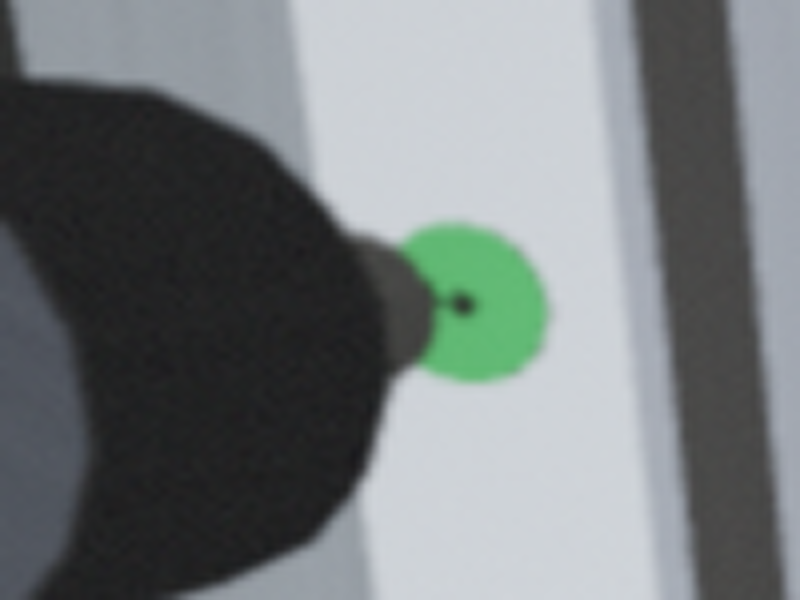

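Run:
```python
from h import *
w=cam("wrist")
print("dot",plane(w,147.75-.4,150.4-.4,.034));
for u in (141.5,144.0):print("tip",plane(w,u,150.8,.046))
to([.663,.065,.215],182.5)
```

```text
dot [0.6636 0.0666 0.034 ]
tip [0.6633 0.0664 0.046 ]
tip [0.6612 0.0663 0.046 ]
tcp [0.5164 0.1223 0.2082] hd -177.39 delta cm [-14.3852  -6.3936  -0.7022] len 15.76 rot [-0.0649 -0.136   0.1134]
```

Request:
{"op": "move_arm", "data": {"series": [[[0, 0, -2.2, 0, 0, 0, -1], [-4.8, -2, 0, 0, 0, 0, -1], [-4.8, -2.2, 0, 0, 0, 0, -1], [-4.8, -2.2, 0, 0, 0, 0, -1], [0, 0, 0, 0, 0, 0, -1], [0, 0, 2.2, 0, 0, 0, -1], [0, 0, 0, 0, 0, 0, -1], [0, 0, 0, 0, 0, 0, -1]]]}}

```text
time_s: 20.45
tcp_pos: [0.6635, 0.0655, 0.2102]
ee_rot: [[-0.999, -0.046, 0.001], [-0.046, 0.999, -0.0], [-0.001, -0.0, -1.0]]
wrist_force: [0.5, 0.0, 0.8]
gripper_width: 0.004
```

Run:
```python
from h import *
s=r.sense();print(s["wrist_force"],s["gripper_width"]);to([.663,.0655,.197],182.5)
```

```text
[0.4749 0.0198 0.8176] 0.00417007619654851
tcp [0.6635 0.0655 0.2102] hd -177.34 delta cm [0.049  0.0033 1.3221] len 1.32 rot [-0.0204  0.0308  0.163 ]
```

Request:
{"op": "move_arm", "data": {"series": [[[0, 0, 0.8, 0, 0, 0, -1], [0, 0, 0.6, 0, 0, 0, -1], [0, 0, 0.6, 0, 0, 0, -1], [0, 0, 0.4, 0, 0, 0, -1], [0, 0, 0.3, 0, 0, 0, -1], [0, 0, 0, 0, 0, 0, -1]]]}}

```text
time_s: 21.2
tcp_pos: [0.6637, 0.0655, 0.1853]
ee_rot: [[-0.999, -0.047, 0.002], [-0.047, 0.999, -0.0], [-0.002, -0.0, -1.0]]
wrist_force: [-4.7, 1.5, 9.9]
gripper_width: 0.008
```

Request:
{"op": "move_arm", "data": {"series": [[[0, 0, 0.15, 0, 0, 0, -1], [0, 0, 0, 0, 0, 0, -1], [0, 0, 0, 0, 0, 0, -1]]]}}

```text
time_s: 21.58
tcp_pos: [0.6637, 0.0654, 0.1852]
ee_rot: [[-0.999, -0.047, 0.003], [-0.047, 0.999, -0.0], [-0.003, -0.0, -1.0]]
wrist_force: [-6.6, 2.4, 13.6]
gripper_width: 0.006
```

Request:
{"op": "move_arm", "data": {"series": [[[0, 0, 0, 0, 0, 0, -1], [0, 0, 0, 0, 0, 0, -1], [0, 0, 0, 0, 0, 0, -1], [0, 0, -1, 0, 0, 0, -1], [0, 0, -2, 0, 0, 0, -1], [0, 0, -3, 0, 0, 0, -1], [4.8, 2.1, -1, 0, 0, 0, -1], [4.8, 2.1, 0, 0, 0, 0, -1], [4.8, 2.1, 0, 0, 0, 0, -0.47], [0, 0, 2.5, 0, 0, 0, -0.47], [0, 0, 0, 0, 0, 0, -0.47], [0, 0, 0, 0, 0, 0, -0.47]]]}}

```text
time_s: 23.08
tcp_pos: [0.5178, 0.1215, 0.2264]
ee_rot: [[-0.999, -0.045, 0.001], [-0.045, 0.999, -0.0], [-0.001, -0.0, -1.0]]
wrist_force: [1.2, -0.7, 0.2]
gripper_width: 0.258
```

Run:
```python
from h import *
s=cam("scene");w=cam("wrist");cv2.imwrite("pics/w17.png",w["img"]);cv2.imwrite("pics/s17.png",s["img"])
cv2.imwrite("pics/w17c.png",cv2.resize(w["img"][110:190,90:190],None,fx=8,fy=7.5/1.0,interpolation=cv2.INTER_CUBIC))
print(blobs(w["img"],*GREEN,20),blobs(w["img"],*RED,20));print(r.sense()["tcp_pos"])
```

```text
[([161.01, 149.33], [153, 140, 16, 20, 220])] [([38.06, 166.73], [0, 125, 83, 84, 5686]), ([173.17, 272.96], [165, 266, 17, 15, 207])]
[0.5179 0.1215 0.2266]
```

View pics/w17c.png

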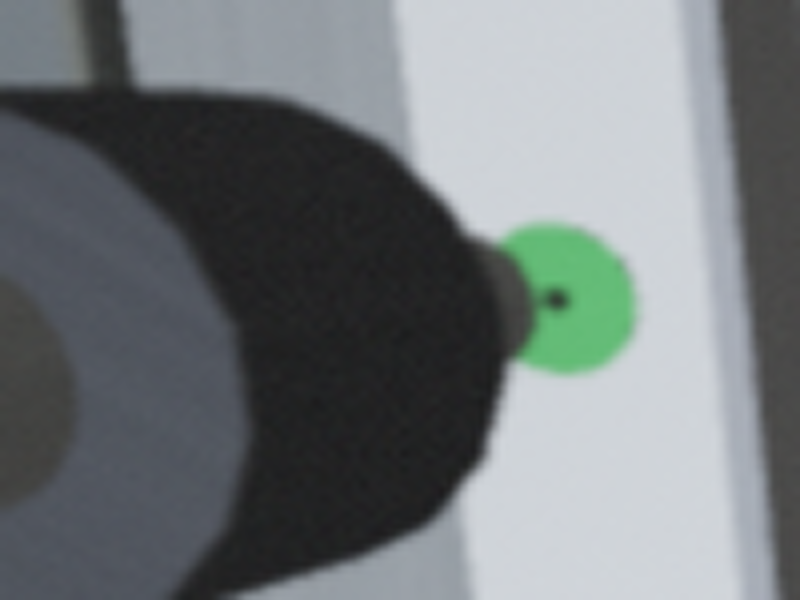

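View pics/w17.png

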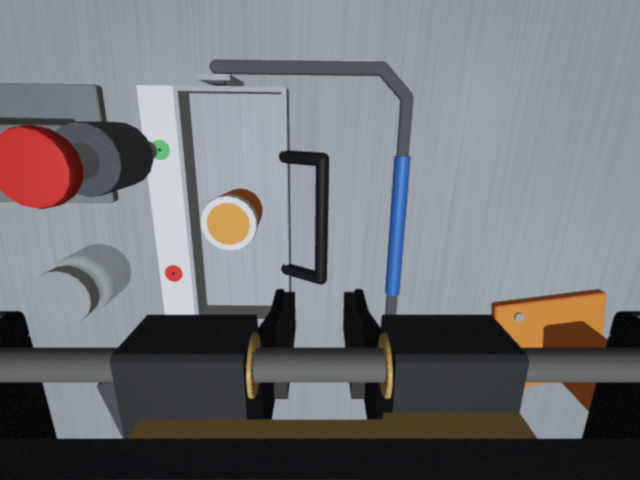

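Run:
```python
from h import *
w=cam("wrist")
C,x,y=caddy(w,(160,258,188,285),(150,135,172,165))
to([*(C-.081*x),.037],182); print("bar ends",plane(w,322,155,.058),plane(w,321,280,.058))
```

```text
R [0.6595 0.186  0.034 ] G [0.6618 0.0665 0.034 ] L 0.11961330612777006 yaw 1.1 C [0.5947 0.125 ] bar [0.5137 0.1234] px (173.17703349282297, 272.8995215311005, 209.0) (160.94570135746608, 149.29864253393666, 221.0)
tcp [0.5178 0.1215 0.2265] hd -177.43 delta cm [ 0.4185  0.2107 18.9488] len 18.95 rot [0.0104 0.0507 0.5725]
bar ends [0.5172 0.0631 0.058 ] [0.5128 0.1769 0.058 ]
```

Request:
{"op": "move_arm", "data": {"series": [[[0.15, 0, 5, 0, 0, 0, -0.47], [0.15, 0, 5, 0, 0, 0, -0.47], [0, 0, 5, 0, 0, 0, -0.47], [0, 0, 3.75, 0, 0, 0, -0.47], [0, 0, 0, 0, 0, 0, -0.47], [0, 0, 0, 0, 0, 0, -1], [0, 0, 0, 0, 0, 0, -1], [0, 0, 0, 0, 0, 0, -1], [0, 0, 0, 0, 0, 0, -1]]]}}

```text
time_s: 24.35
tcp_pos: [0.5154, 0.1222, 0.0404]
ee_rot: [[-0.999, -0.046, 0.004], [-0.046, 0.999, 0.002], [-0.004, 0.002, -1.0]]
wrist_force: [0.0, 0.2, 5.7]
gripper_width: 0.124
```

Request:
{"op": "move_arm", "data": {"series": [[[0, 0, -0.25, 0, 0, 0, -1], [0, 0, 0, 0, 0, 0, -1], [0.05, -1.0, 0, 0, 0, 0, -1], [0.05, -2.0, 0, 0, 0, 0, -1], [0.05, -2.5, 0, 0, 0, 0, -1], [0, -2.5, 0, 0, 0, 0, -1], [0, -2.0, 0, 0, 0, 0, -1], [0, -1.25, 0, 0, 0, 0, -1], [0, -0.8, 0, 0, 0, 0, -1], [0, 0, 0, 0, 0, 0, -1], [0, 0, 0, 0, 0, 0, -1]]]}}

```text
time_s: 25.72
tcp_pos: [0.5175, 0.001, 0.0409]
ee_rot: [[-0.999, -0.046, -0.001], [-0.046, 0.999, -0.0], [0.001, -0.0, -1.0]]
wrist_force: [0.3, 0.2, -1.5]
gripper_width: 0.125
```

Run:
```python
from h import *
w=cam("wrist");s=cam("scene");st=r.sense();print(st["wrist_force"],st["tcp_pos"])
cv2.imwrite("pics/s18.png",cv2.resize(s["img"][180:400,300:540],None,fx=2.5,fy=2.5,interpolation=cv2.INTER_CUBIC))
cv2.imwrite("pics/s18c.png",cv2.resize(s["img"][285:330,385:460],None,fx=10,fy=10,interpolation=cv2.INTER_CUBIC))
print(blobs(s["img"],*RED,8),[b for b in blobs(s["img"],*GREEN,8) if b[0][1]>200])
```

```text
[-0.6679  0.0277 -2.2638] [0.5176 0.0012 0.0409]
[([292.05, 136.49], [285, 131, 15, 12, 135]), ([424.29, 264.6], [415, 256, 20, 18, 272]), ([413.96, 308.71], [411, 306, 7, 6, 28]), ([323.32, 454.25], [310, 433, 28, 44, 974])] [([386.19, 344.03], [383, 342, 7, 5, 31])]
```

View pics/s18c.png

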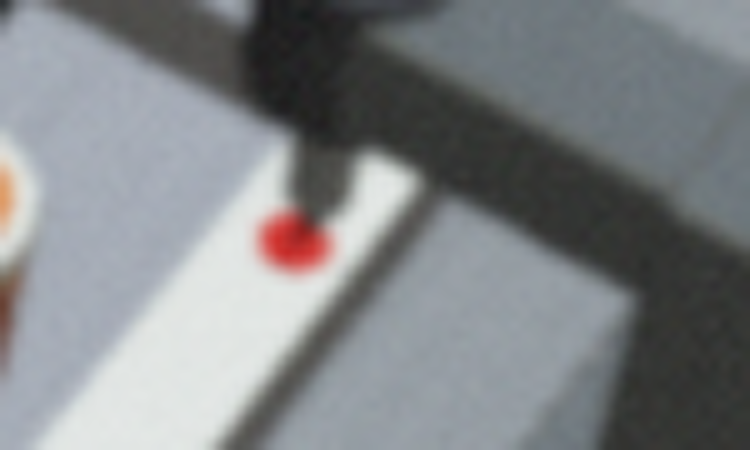

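Run:
```python
from h import *
s=cam("scene")
print(plane(s,385+30.5-.5,285+25.3-.5,.034),plane(s,385+29.4-.5,285+24.1-.5,.034))
```

```text
[0.6637 0.0647 0.034 ] [0.6599 0.066  0.034 ]
```

Request:
{"op": "move_arm", "data": {"series": [[[-0.2, -0.05, 0, 0, 0, 0, -1], [-0.15, -0.05, 0, 0, 0, 0, -1], [0, 0, 0.1, 0, 0, 0, -1], [0, 0, 0, 0, 0, 0, -0.47], [0, 0, 0, 0, 0, 0, -0.47], [0, 0, 0, 0, 0, 0, -0.47], [0, 0, -3, 0, 0, 0, -0.47], [0, 3, -5, 0, 0, 0, -0.47], [0, 4, -5, 0, 0, 0, -0.47], [0, 4, -5, 0, 0, 0, -0.47], [0, 0, 0, 0, 0, 0, -0.47], [0, 0, 0, 0, 0, 0, -0.47]]]}}

```text
time_s: 27.38
tcp_pos: [0.5159, 0.1081, 0.2171]
ee_rot: [[-0.999, -0.046, -0.001], [-0.046, 0.999, 0.0], [0.001, 0.0, -1.0]]
wrist_force: [-0.2, -0.7, -0.2]
gripper_width: 0.263
```

Run:
```python
from h import *
w=cam("wrist");s=cam("scene");st=r.sense();print(st["wrist_force"],st["tcp_pos"])
cv2.imwrite("pics/w19.png",w["img"])
cv2.imwrite("pics/s19c.png",cv2.resize(s["img"][285:330,385:460],None,fx=10,fy=10,interpolation=cv2.INTER_CUBIC))
print(blobs(w["img"],*GREEN,20),blobs(w["img"],*RED,20))
```

```text
[0.0735 0.7063 0.1961] [0.5157 0.1073 0.2162]
[([144.95, 31.23], [135, 20, 21, 24, 399])] [([31.34, 196.48], [0, 154, 72, 84, 5003]), ([164.49, 180.9], [155, 172, 19, 19, 278])]
```

View pics/w19.png

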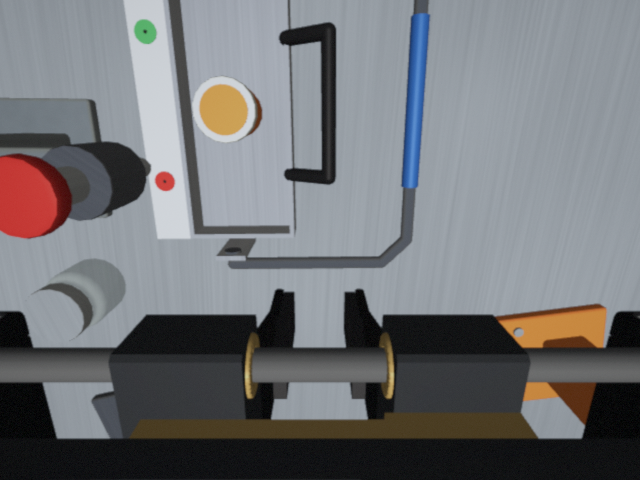

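View pics/s19c.png

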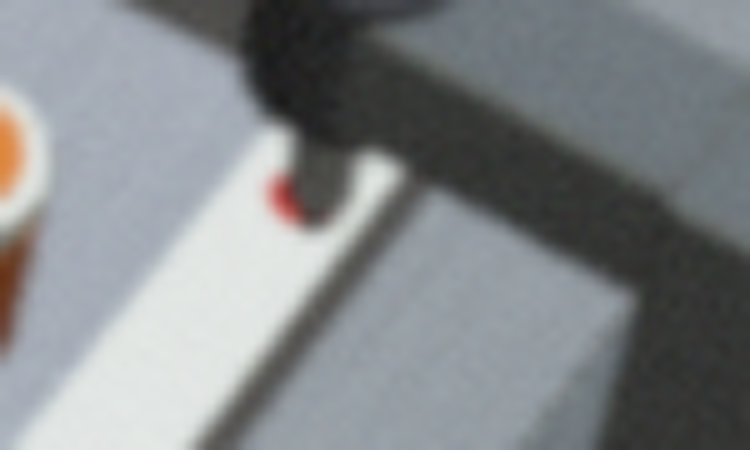

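Run:
```python
from h import *
w=cam("wrist")
C,x,y=caddy(w,(150,165,180,198),(130,10,170,55))
print("bar ends",plane(w,330,28,.058),plane(w,328,180,.058))
cv2.imwrite("pics/w20.png",cv2.resize(w["img"][140:220,100:200],None,fx=8,fy=7.5,interpolation=cv2.INTER_CUBIC))
print("tip",plane(w,141.5,166,.046))
to([*(C-.081*x),.2],182.5)
```

```text
R [0.6548 0.08   0.034 ] G [ 0.661  -0.0394  0.034 ] L 0.11953451909074303 yaw 2.95 C [0.592  0.0169] bar [0.5111 0.0127] px (163.25978647686833, 182.53024911032028, 281.0) (143.51620947630923, 32.623441396508724, 401.0)
bar ends [ 0.5127 -0.0443  0.058 ] [0.5085 0.0679 0.058 ]
tip [0.6674 0.0646 0.046 ]
tcp [0.5158 0.1071 0.2161] hd -177.45 delta cm [ 0.8907 -9.4109  1.6288] len 9.59 rot [-0.0711 -0.1684  0.0489]
```

View pics/w20.png

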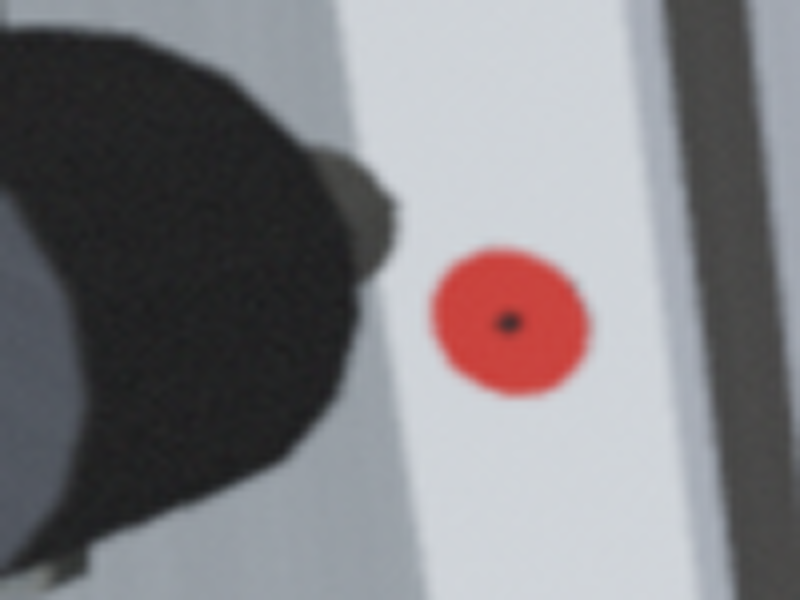

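Run:
```python
from h import *
w=cam("wrist");print("tip",plane(w,145.8,168,.046),plane(w,148.9,168,.046));to([.511,.0125,.0405],182.7)
```

```text
tip [0.664 0.066 0.046] [0.6614 0.0659 0.046 ]
tcp [0.516  0.1071 0.2162] hd -177.45 delta cm [ 0.8689 -9.4081 17.5887] len 19.97 rot [-0.0725 -0.1579 -0.1543]
```

Tip measured at (0.6635, 0.066) and the red dot at (0.6548, 0.080), so the caddy was knocked by about 1.5 cm. I grip the bar again and correct.

Request:
{"op": "move_arm", "data": {"series": [[[0.4, -4.7, 0, 0, 0, 0, -0.47], [0.45, -4.7, 2, 0, 0, 0, -0.47], [0, 0, 5, 0, 0, 0, -0.47], [0, 0, 5, 0, 0, 0, -0.47], [0, 0, 5.3, 0, 0, 0, -0.47], [0, 0, 0, 0, 0, 0, -0.47], [0, 0, 0, 0, 0, 0, -0.47], [0, 0, 0, 0, 0, 0, -1], [0, 0, 0, 0, 0, 0, -1], [0, 0, 0, 0, 0, 0, -1], [0, 0, 0, 0, 0, 0, -1]]]}}

```text
time_s: 28.95
tcp_pos: [0.5121, 0.0139, 0.0464]
ee_rot: [[-0.999, -0.046, 0.001], [-0.046, 0.999, 0.0], [-0.001, 0.0, -1.0]]
wrist_force: [-3.3, 0.4, 7.1]
gripper_width: 0.13
```

Request:
{"op": "move_arm", "data": {"series": [[[0, 0, -0.3, 0, 0, 0, -1], [0, 0, 0, 0, 0, 0, -1], [-0.3, -0.5, 0, 0, 0, 0, -1], [-0.3, -0.5, 0, 0, 0, 0, -1], [-0.25, -0.45, 0, 0, 0, 0, -1], [0, 0, 0, 0, 0, 0, -1], [0, 0, 0, 0, 0, 0, -1]]]}}

```text
time_s: 29.82
tcp_pos: [0.5219, -0.0003, 0.0477]
ee_rot: [[-0.999, -0.045, 0.001], [-0.045, 0.999, 0.0], [-0.001, 0.0, -1.0]]
wrist_force: [0.7, 0.9, -4.1]
gripper_width: 0.125
```

Run:
```python
from h import *
s=cam("scene");st=r.sense();print(st["wrist_force"],st["tcp_pos"])
cv2.imwrite("pics/s21c.png",cv2.resize(s["img"][285:330,385:460],None,fx=10,fy=10,interpolation=cv2.INTER_CUBIC))
```

```text
[ 0.5529  0.2094 -2.9611] [ 0.5219 -0.0003  0.0477]
```

View pics/s21c.png

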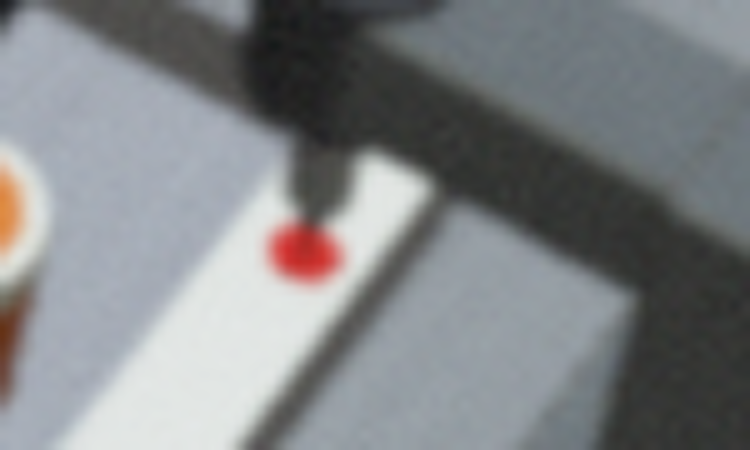

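Request:
{"op": "move_arm", "data": {"series": [[[0, 0, 0.15, 0, 0, 0, -1], [0, 0, 0, 0, 0, 0, -0.47], [0, 0, 0, 0, 0, 0, -0.47], [0, 0, 0, 0, 0, 0, -0.47], [0, 0, -3, 0, 0, 0, -0.47], [0, 0, -5, 0, 0, 0, -0.47], [0, 0, -5, 0, 0, 0, -0.47], [0, 5, -3, 0, 0, 0, -0.47], [0, 6, 0, 0, 0, 0, -0.47], [0, 0, 0, 0, 0, 0, -0.47], [0, 0, 0, 0, 0, 0, -0.47]]]}}

```text
time_s: 31.25
tcp_pos: [0.5161, 0.1096, 0.206]
ee_rot: [[-0.999, -0.046, -0.001], [-0.046, 0.999, -0.0], [0.001, -0.0, -1.0]]
wrist_force: [-0.8, -0.7, -0.7]
gripper_width: 0.267
```

Run:
```python
from h import *
w=cam("wrist");s=cam("scene");st=r.sense();print(st["tcp_pos"])
print(blobs(w["img"],*GREEN,20),blobs(w["img"],*RED,20))
cv2.imwrite("pics/w22.png",cv2.resize(w["img"][120:220,80:200],None,fx=6,fy=6,interpolation=cv2.INTER_CUBIC))
cv2.imwrite("pics/s22c.png",cv2.resize(s["img"][285:330,385:460],None,fx=10,fy=10,interpolation=cv2.INTER_CUBIC))
to([.663,.065,.215],182.5)
```

```text
[0.5163 0.1086 0.2058]
[([125.87, 7.87], [115, 0, 22, 19, 350])] [([24.1, 198.67], [0, 152, 58, 90, 4063]), ([149.92, 164.47], [140, 155, 19, 20, 266])]
tcp [0.5163 0.1086 0.2058] hd -177.45 delta cm [-14.4638  -5.0124  -0.9244] len 15.34 rot [-0.027  -0.0452  0.0471]
```

View pics/w22.png

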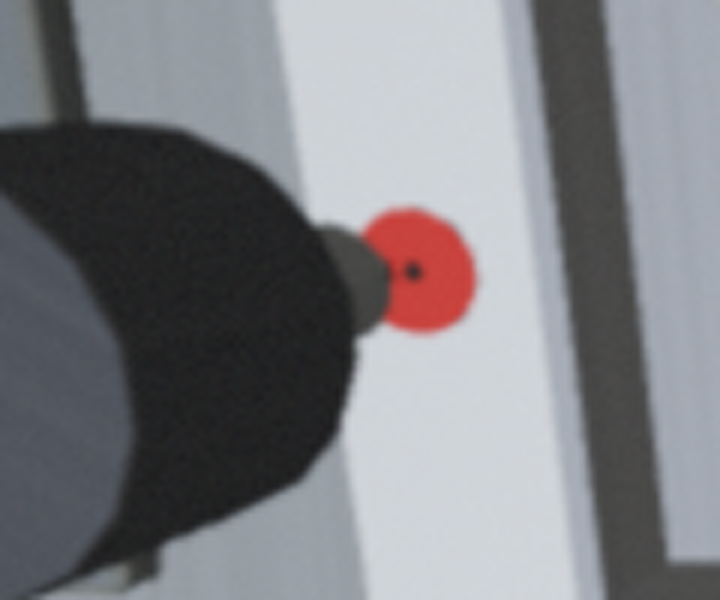

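View pics/s22c.png

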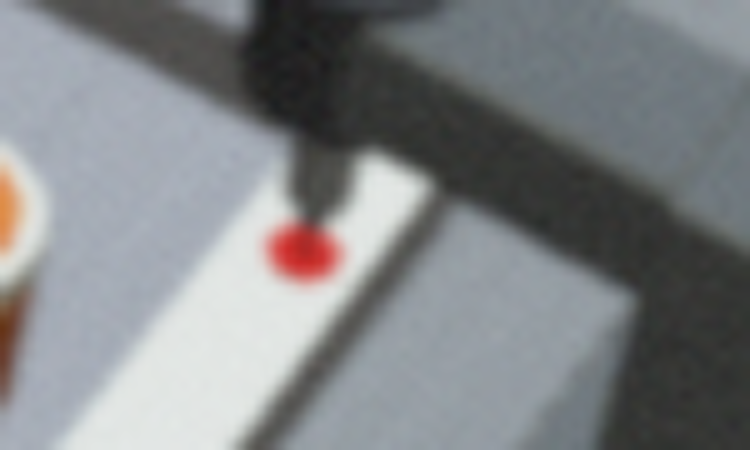

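Request:
{"op": "move_arm", "data": {"series": [[[0, 0, -2.5, 0, 0, 0, -1], [-4.8, -1.6, 0, 0, 0, 0, -1], [-4.8, -1.7, 0, 0, 0, 0, -1], [-4.9, -1.7, 0, 0, 0, 0, -1], [0, 0, 0, 0, 0, 0, -1], [0, 0, 2.2, 0, 0, 0, -1], [0, 0, 0, 0, 0, 0, -1], [0, 0, 0, 0, 0, 0, -1]]]}}

```text
time_s: 32.35
tcp_pos: [0.6635, 0.0659, 0.2101]
ee_rot: [[-0.999, -0.046, 0.001], [-0.046, 0.999, -0.0], [-0.001, -0.0, -1.0]]
wrist_force: [0.5, 0.1, 0.4]
gripper_width: 0.007
```

Request:
{"op": "move_arm", "data": {"series": [[[0, 0, 0.8, 0, 0, 0, -1], [0, 0, 0.6, 0, 0, 0, -1], [0, 0, 0.6, 0, 0, 0, -1], [0, 0, 0.4, 0, 0, 0, -1], [0, 0, 0.35, 0, 0, 0, -1], [0, 0, 0.1, 0, 0, 0, -1], [0, 0, 0, 0, 0, 0, -1], [0, 0, 0, 0, 0, 0, -1], [0, 0, 0, 0, 0, 0, -1], [0, 0, 0, 0, 0, 0, -1], [0, 0, 0, 0, 0, 0, -1], [0, 0, 0, 0, 0, 0, -1]]]}}

```text
time_s: 33.85
tcp_pos: [0.6637, 0.0664, 0.1851]
ee_rot: [[-0.999, -0.047, 0.003], [-0.047, 0.999, -0.0], [-0.003, -0.0, -1.0]]
wrist_force: [-7.4, 1.4, 15.6]
gripper_width: 0.002
```

Run:
```python
from h import *
s=cam("scene");st=r.sense();print(st["tcp_pos"],st["wrist_force"])
cv2.imwrite("pics/s23c.png",cv2.resize(s["img"][285:330,385:460],None,fx=10,fy=10,interpolation=cv2.INTER_CUBIC))
```

```text
[0.6636 0.0664 0.1851] [-6.0727  0.9288 14.666 ]
```

View pics/s23c.png

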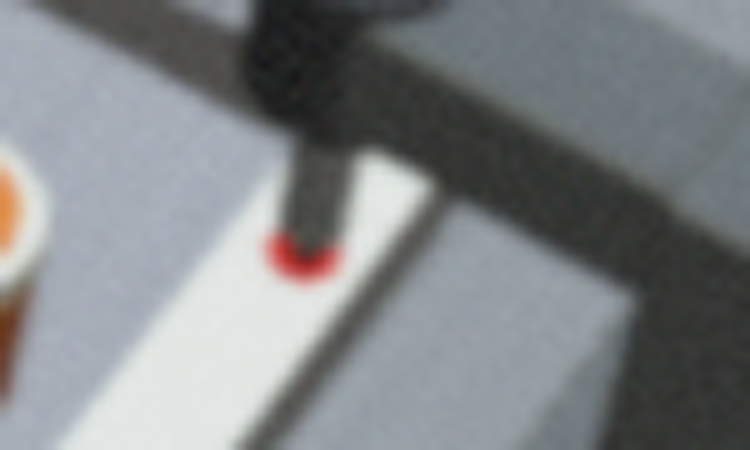

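Request:
{"op": "move_arm", "data": {"series": [[[0, 0, -1, 0, 0, 0, -1], [0, 0, -2, 0, 0, 0, -1], [0, 0, -3, 0, 0, 0, -1], [4.8, 1.7, -1, 0, 0, 0, -1], [4.8, 1.7, 0, 0, 0, 0, -0.47], [4.8, 1.7, 0, 0, 0, 0, -0.47], [0, 0, 2.5, 0, 0, 0, -0.47], [0, 0, 0, 0, 0, 0, -0.47], [0, 0, 0, 0, 0, 0, -0.47]]]}}

```text
time_s: 35.02
tcp_pos: [0.5182, 0.1107, 0.226]
ee_rot: [[-0.999, -0.045, 0.001], [-0.045, 0.999, -0.0], [-0.001, -0.0, -1.0]]
wrist_force: [0.2, -0.5, -0.9]
gripper_width: 0.259
```

Run:
```python
from h import *
w=cam("wrist");cv2.imwrite("pics/w24.png",w["img"])
b=[x for x in blobs(w["img"],*RED,20) if x[0][0]>100];g=blobs(w["img"],*GREEN,20);print(b,g)
s=cam("scene");cv2.imwrite("pics/s24.png",cv2.resize(s["img"][180:400,300:540],None,fx=2.5,fy=2.5,interpolation=cv2.INTER_CUBIC))
C,x,y=caddy(w,(145,150,185,205),(100,0,160,60))
to([*(C-.081*x),.043],182.5)
```

```text
[([161.92, 161.32], [153, 153, 17, 19, 225])] [([140.11, 11.29], [130, 0, 21, 24, 396])]
R [0.6618 0.0662 0.034 ] G [ 0.6698 -0.0529  0.034 ] L 0.11937264330250283 yaw 3.85 C [0.6    0.0022] bar [ 0.5191 -0.0033] px (161.92444444444445, 161.32, 225.0) (140.10606060606062, 11.287878787878787, 396.0)
tcp [0.5184 0.1107 0.2261] hd -177.42 delta cm [  0.4585 -11.3881  18.3125] len 21.57 rot [0.0081 0.0572 0.085 ]
```

View pics/w24.png

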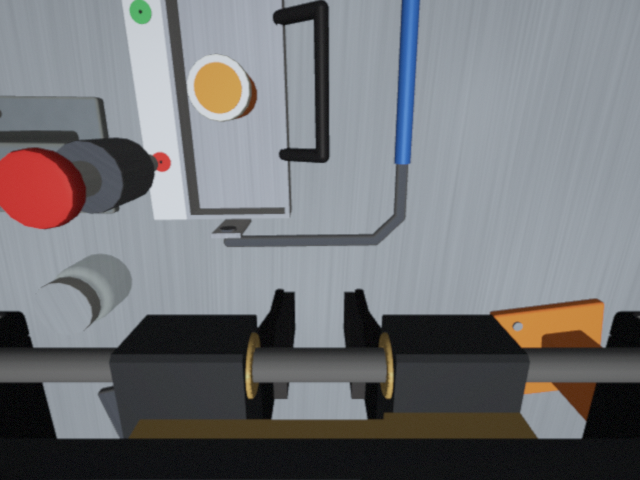

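View pics/s24.png

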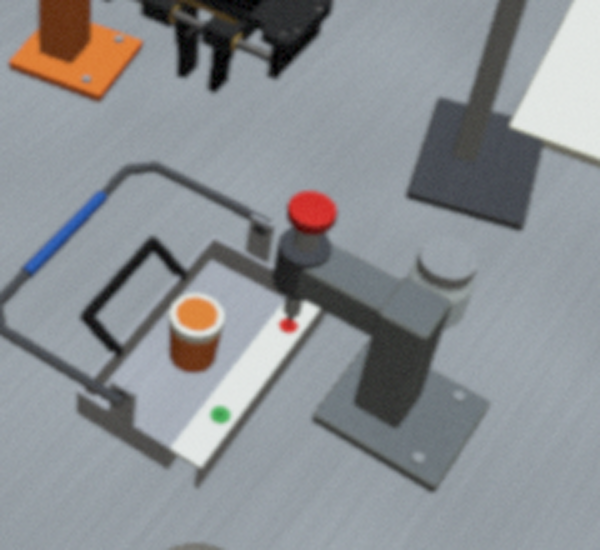

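Request:
{"op": "move_arm", "data": {"series": [[[0.1, -3.8, 0, 0, 0, 0, -0.47], [0.1, -3.8, 0, 0, 0, 0, -0.47], [0.2, -3.8, 3, 0, 0, 0, -0.47], [0, 0, 5, 0, 0, 0, -0.47], [0, 0, 5, 0, 0, 0, -0.47], [0, 0, 5, 0, 0, 0, -0.47], [0, 0, 0, 0, 0, 0, -0.47], [0, 0, 0, 0, 0, 0, -0.47], [0, 0, 0, 0, 0, 0, -1], [0, 0, 0, 0, 0, 0, -1], [0, 0, 0, 0, 0, 0, -1], [0, 0, 0, 0, 0, 0, -1]]]}}

```text
time_s: 36.62
tcp_pos: [0.5199, -0.003, 0.0474]
ee_rot: [[-0.999, -0.047, 0.003], [-0.047, 0.999, 0.001], [-0.003, 0.0, -1.0]]
wrist_force: [-0.4, 0.4, 6.3]
gripper_width: 0.125
```

Request:
{"op": "move_arm", "data": {"series": [[[0, 0, -0.3, 0, 0, 0, -1], [0, 0, 0, 0, 0, 0, -1], [0.6, 0, 0, 0, 0, 0, -1], [1.2, 0, 0, 0, 0, 0, -1], [1.7, 0, 0, 0, 0, 0, -1], [1.7, 0, 0, 0, 0, 0, -1], [1.2, 0, 0, 0, 0, 0, -1], [0.6, 0, 0, 0, 0, 0, -1], [0, 0, 0.15, 0, 0, 0, -1], [0, 0, 0, 0, 0, 0, -0.47], [0, 0, 0, 0, 0, 0, -0.47], [0, 0, 0, 0, 0, 0, -0.47]]]}}

```text
time_s: 38.12
tcp_pos: [0.4494, -0.0065, 0.0473]
ee_rot: [[-0.999, -0.046, 0.001], [-0.046, 0.999, 0.0], [-0.001, 0.0, -1.0]]
wrist_force: [-0.7, -0.6, 0.2]
gripper_width: 0.255
```

Request:
{"op": "move_arm", "data": {"series": [[[0, 0, -3, 0, 0, 0, -0.47], [0, 0, -5, 0, 0, 0, -0.47], [0, 0, -5, 0, 0, 0, -0.47], [0, 5, -3, 0, 0, 0, -0.47], [0, 6, -2, 0, 0, 0, -0.47], [0, 0, 0, 0, 0, 0, -0.47], [0, 0, 0, 0, 0, 0, -0.47]]]}}

```text
time_s: 39.0
tcp_pos: [0.4433, 0.1025, 0.2264]
ee_rot: [[-0.999, -0.046, -0.001], [-0.046, 0.999, -0.0], [0.001, -0.0, -1.0]]
wrist_force: [-0.7, -0.2, 0.0]
gripper_width: 0.264
```

Run:
```python
from h import *
w=cam("wrist");cv2.imwrite("pics/w25.png",w["img"]);s=cam("scene");cv2.imwrite("pics/s25.png",s["img"])
b=[x for x in blobs(w["img"],*RED,20)];g=blobs(w["img"],*GREEN,20);print(b,g)
print(r.sense()["tcp_pos"])
```

```text
[([159.43, 164.5], [151, 156, 18, 19, 275])] [([140.15, 15.18], [130, 4, 21, 24, 390])]
[0.4433 0.1015 0.2261]
```

View pics/w25.png

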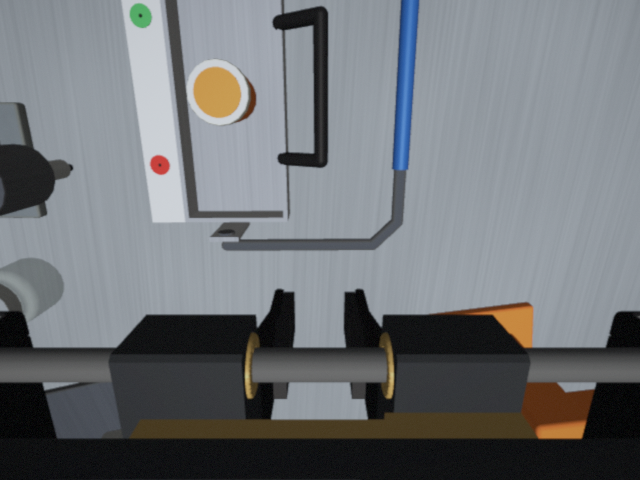

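View pics/s25.png

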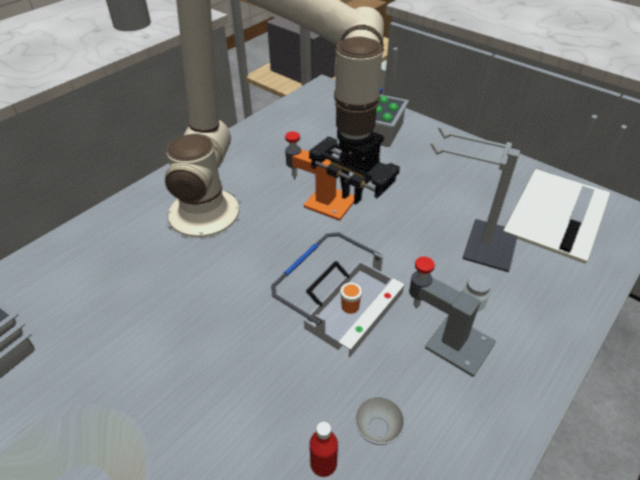

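Run:
```python
from h import *
w=cam("wrist");s=cam("scene")
C,x,y=caddy(w,(145,150,185,205),(100,0,160,60))
B=C-.145*x;print("B",B,"yaw")
C2,x2,_=caddy(s,(375,285,400,305),(345,318,370,340))
b=mom(s["img"],*BLUE,(270,230,340,290));print(plane(s,b[0],b[1],.075))
to([*B,.056],183)
```

```text
R [0.5891 0.061  0.034 ] G [ 0.5949 -0.0583  0.034 ] L 0.11947639100250064 yaw 2.78 C [ 0.5261 -0.0019] bar [ 0.4452 -0.0058] px (159.12857142857143, 166.01785714285714, 280.0) (139.6426735218509, 16.90745501285347, 389.0)
B [ 0.3813 -0.0089] yaw
R [0.5898 0.0595 0.034 ] G [ 0.5955 -0.0603  0.034 ] L 0.11984807529457855 yaw 2.74 C [ 0.5268 -0.0036] bar [ 0.4459 -0.0074] px (387.2, 295.12, 25.0) (358.6, 328.76666666666665, 30.0)
[ 0.3816 -0.0097  0.075 ]
tcp [0.4435 0.1014 0.2263] hd -177.49 delta cm [  6.6711 -10.7314  17.0437] len 21.22 rot [-0.045  -0.0806 -0.4888]
```

Request:
{"op": "move_arm", "data": {"series": [[[2.2, -3.6, 0, 0, 0, 0, -0.08], [2.2, -3.6, 0, 0, 0, 0, -0.08], [2.2, -3.5, 3, 0, 0, 0, -0.08], [0, 0, 4, 0, 0, 0, -0.08], [0, 0, 4, 0, 0, 0, -0.08], [0, 0, 0, 0, 0, 0, -0.08], [0, 0, 0, 0, 0, 0, -0.08]]]}}

```text
time_s: 40.08
tcp_pos: [0.3837, -0.0074, 0.118]
ee_rot: [[-0.999, -0.046, 0.002], [-0.046, 0.999, 0.0], [-0.002, -0.0, -1.0]]
wrist_force: [0.0, 0.1, 0.6]
gripper_width: 0.465
```

Run:
```python
from h import *
w=cam("wrist");cv2.imwrite("pics/w26.png",w["img"]);print(r.sense()["joints"],r.sense()["time_s"])
to([.3815,-.009,.056],182.7)
```

```text
[ 23.5511   5.1007 -39.9526   0.04   -44.776  -20.9626] 40.125
tcp [ 0.384  -0.0071  0.1183] hd -177.38 delta cm [ 0.2789 -0.1821  6.2338] len 6.24 rot [ 0.0346  0.1696 -0.0832]
```

View pics/w26.png

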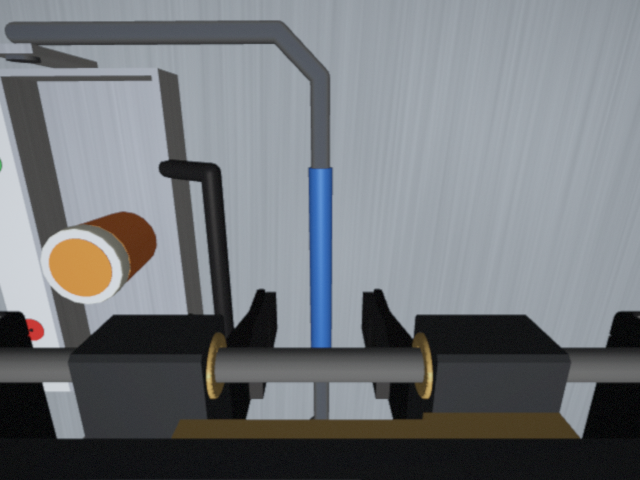

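Request:
{"op": "move_arm", "data": {"series": [[[0.2, -0.15, 2, 0, 0, 0, -0.08], [0, 0, 2.5, 0, 0, 0, -0.08], [0, 0, 1.6, 0, 0, 0, -0.08], [0, 0, 0, 0, 0, 0, -0.08], [0, 0, 0, 0, 0, 0, -1], [0, 0, 0, 0, 0, 0, -1], [0, 0, 0, 0, 0, 0, -1], [0, 0, 0, 0, 0, 0, -1], [0, 0, 0, 0, 0, 0, -1]]]}}

```text
time_s: 41.25
tcp_pos: [0.3819, -0.0085, 0.0564]
ee_rot: [[-0.999, -0.046, 0.003], [-0.046, 0.999, 0.001], [-0.003, 0.001, -1.0]]
wrist_force: [2.2, -0.1, 0.6]
gripper_width: 0.137
```

Run:
```python
from h import *
st=r.sense();print(st["tcp_pos"],st["wrist_force"],st["gripper_width"]*87)
# arc deltas: crossbar at angle th: x=-145cos, z=145 sin
ths=np.radians(np.arange(0,91,7.5));
X=-14.5*np.cos(ths);Z=14.5*np.sin(ths)
for i in range(1,len(ths)): print(np.degrees(ths[i]),"tool dx",round(-(X[i]-X[i-1]),2),"dz",round(-(Z[i]-Z[i-1]),2))
```

```text
[ 0.3819 -0.0085  0.0564] [ 2.1871 -0.0593  0.5897] 11.940151289925682
7.499999999999999 tool dx -0.12 dz -1.89
14.999999999999998 tool dx -0.37 dz -1.86
22.5 tool dx -0.61 dz -1.8
29.999999999999996 tool dx -0.84 dz -1.7
37.5 tool dx -1.05 dz -1.58
45.0 tool dx -1.25 dz -1.43
52.50000000000001 tool dx -1.43 dz -1.25
59.99999999999999 tool dx -1.58 dz -1.05
67.5 tool dx -1.7 dz -0.84
75.0 tool dx -1.8 dz -0.61
82.5 tool dx -1.86 dz -0.37
90.0 tool dx -1.89 dz -0.12
```

Request:
{"op": "move_arm", "data": {"series": [[[-0.12, 0, -1.89, 0, 0, 0, -1], [-0.37, 0, -1.86, 0, 0, 0, -1], [-0.61, 0, -1.8, 0, 0, 0, -1], [-0.84, 0, -1.7, 0, 0, 0, -1], [0, 0, 0, 0, 0, 0, -1]]]}}

```text
time_s: 41.88
tcp_pos: [0.3992, -0.0083, 0.1283]
ee_rot: [[-0.999, -0.045, -0.002], [-0.045, 0.999, -0.0], [0.002, -0.0, -1.0]]
wrist_force: [-0.8, -0.2, -1.4]
gripper_width: 0.138
```

Run:
```python
from h import *
s=cam("scene");cv2.imwrite("pics/s27.png",cv2.resize(s["img"][180:380,240:480],None,fx=3,fy=3,interpolation=cv2.INTER_CUBIC))
st=r.sense();print(st["tcp_pos"],st["wrist_force"],st["gripper_width"]*87)
caddy(s,(375,285,400,305),(345,318,370,340))
```

```text
[ 0.3989 -0.0083  0.1278] [-0.9937  0.8268 -1.875 ] 11.552352925156267
R [0.5883 0.0587 0.034 ] G [ 0.5943 -0.0605  0.034 ] L 0.11935221775426626 yaw 2.87 C [ 0.5254 -0.0042] bar [ 0.4445 -0.0083] px (386.5, 295.0, 26.0) (358.0967741935484, 328.5483870967742, 31.0)
```

View pics/s27.png

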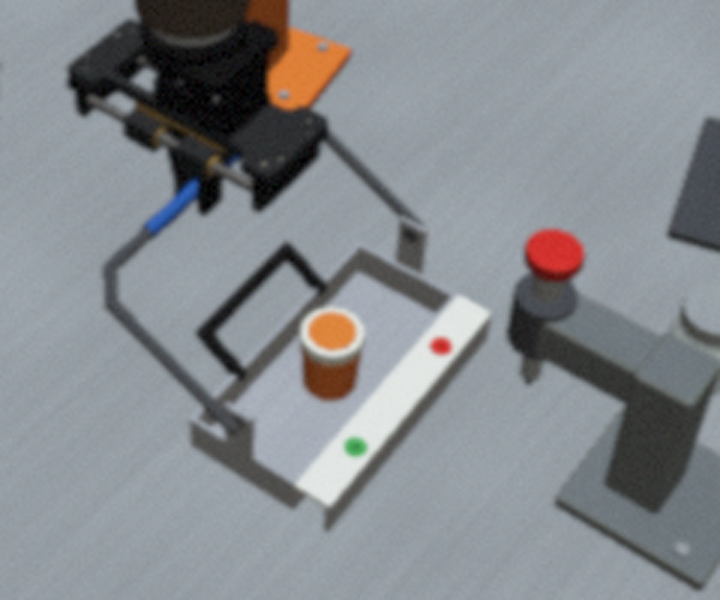

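Working: the bail rises and the caddy stays flat. I continue the arc.

Request:
{"op": "move_arm", "data": {"series": [[[-1.05, 0, -1.58, 0, 0, 0, -1], [-1.25, 0, -1.43, 0, 0, 0, -1], [-1.43, 0, -1.25, 0, 0, 0, -1], [-1.58, 0, -1.05, 0, 0, 0, -1], [-1.7, 0, -0.84, 0, 0, 0, -1], [-1.8, 0, -0.61, 0, 0, 0, -1], [-1.86, 0, -0.37, 0, 0, 0, -1], [-1.6, 0, -0.1, 0, 0, 0, -1], [0, 0, 0, 0, 0, 0, -1], [0, 0, 0, 0, 0, 0, -1], [0, 0, 0, 0, 0, 0, -1]]]}}

```text
time_s: 43.3
tcp_pos: [0.5245, -0.0026, 0.2033]
ee_rot: [[-0.999, -0.047, 0.006], [-0.047, 0.999, -0.001], [-0.005, -0.001, -1.0]]
wrist_force: [-1.8, 0.5, 11.5]
gripper_width: 0.133
```

Run:
```python
from h import *
s=cam("scene");cv2.imwrite("pics/s28.png",cv2.resize(s["img"][160:380,240:480],None,fx=2.7,fy=2.7,interpolation=cv2.INTER_CUBIC))
st=r.sense();print(st["tcp_pos"],st["wrist_force"],st["gripper_width"]*87)
b=[x for x in blobs(s["img"],*RED,15)];print(b,[x for x in blobs(s["img"],*GREEN,15) if x[0][1]>200])
```

```text
[ 0.5245 -0.0026  0.2033] [-1.7787 -0.015  10.8465] 11.857783646439911
[([292.06, 136.51], [285, 131, 15, 12, 136]), ([424.27, 264.6], [415, 256, 20, 18, 269]), ([389.56, 296.92], [387, 295, 6, 5, 25]), ([323.31, 454.2], [310, 433, 28, 43, 974])] [([361.17, 330.9], [358, 329, 7, 5, 29])]
```

View pics/s28.png

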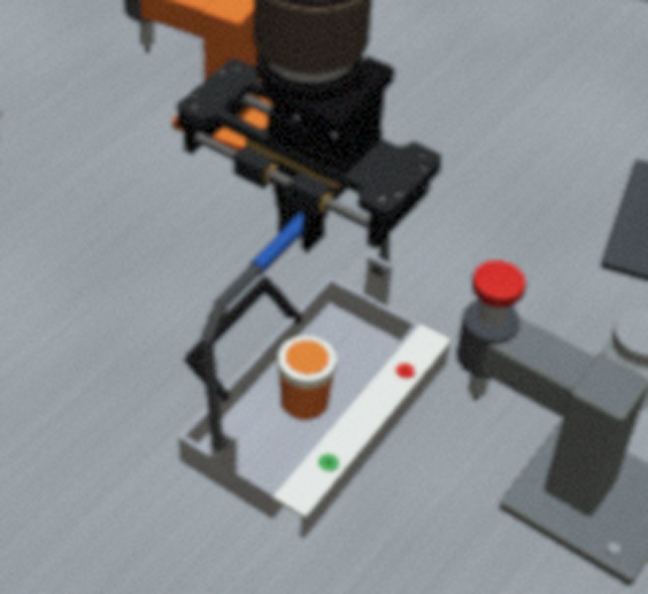

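Request:
{"op": "move_arm", "data": {"series": [[[0, 0, -0.5, 0, 0, 0, -1], [0, 0, -0.7, 0, 0, 0, -1], [0, 0, -1, 0, 0, 0, -1], [0, 0, -1.3, 0, 0, 0, -1], [0, 0, -1.5, 0, 0, 0, -1], [0, 0, -1.5, 0, 0, 0, -1], [0, 0, -1.5, 0, 0, 0, -1], [0, 0, -1.5, 0, 0, 0, -1], [0, 0, -1.5, 0, 0, 0, -1], [0, 0, -1.2, 0, 0, 0, -1], [0, 0, -0.8, 0, 0, 0, -1], [0, 0, 0, 0, 0, 0, -1]]]}}

```text
time_s: 44.85
tcp_pos: [0.5229, -0.0023, 0.3312]
ee_rot: [[-0.999, -0.046, 0.001], [-0.046, 0.999, 0.0], [-0.001, 0.0, -1.0]]
wrist_force: [-0.3, -0.0, -5.0]
gripper_width: 0.135
```

Run:
```python
from h import *
s=cam("scene");cv2.imwrite("pics/s29.png",s["img"])
st=r.sense();print(st["tcp_pos"],st["wrist_force"],st["gripper_width"]*87,st["joints"])
H=np.array([.5185,.3517]);a=np.radians(16);x=np.array([np.cos(a),np.sin(a)])
for d in (.12,.08,0): to([*(H-d*x),.32],196)
```

```text
[ 0.5226 -0.0024  0.3306] [-0.0165 -0.9177 -4.7408] 11.954067731903937 [ 17.5345   8.5488  -2.6818  -0.0185 -78.7793 -14.9204]
tcp [ 0.5226 -0.0024  0.3306] hd -177.39 delta cm [10.4732 32.6085  1.0673] len 34.27 rot [  0.0165  -0.0125 -13.3895]
tcp [ 0.5226 -0.0024  0.3306] hd -177.39 delta cm [ 6.5819 33.5348  1.0666] len 34.19 rot [  0.0165  -0.0125 -13.3895]
tcp [ 0.5226 -0.0024  0.3306] hd -177.39 delta cm [-1.2006 35.3874  1.0651] len 35.42 rot [  0.0165  -0.0125 -13.3895]
```

View pics/s29.png

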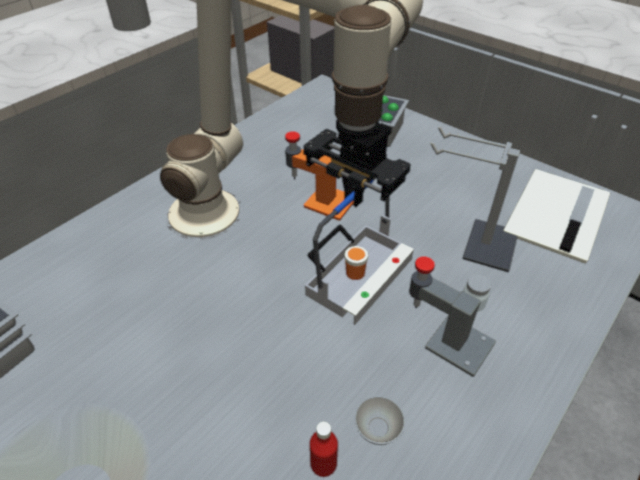

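Request:
{"op": "move_arm", "data": {"series": [[[0.2, 0.6, 0, 0, 0, 0, -1], [0.4, 1.2, 0, 0, 0, -1, -1], [0.6, 1.8, 0, 0, 0, -1, -1], [0.8, 2.2, 0, 0, 0, -1, -1], [0.8, 2.2, 0, 0, 0, -1, -1], [0.8, 2.2, 0, 0, 0, -1, -1], [0.8, 2.2, 0, 0, 0, -1, -1], [0.8, 2.2, 0, 0, 0, -1, -1], [0.8, 2.2, 0, 0, 0, -1, -1], [0.8, 2.2, 0, 0, 0, -1, -1], [0.8, 2.2, 0, 0, 0, -1, -1], [0.8, 2.2, 0, 0, 0, -1, -1]]]}}

```text
time_s: 46.4
tcp_pos: [0.4069, 0.2187, 0.3306]
ee_rot: [[-0.971, -0.237, -0.0], [-0.237, 0.971, 0.0], [0.0, 0.0, -1.0]]
wrist_force: [-0.2, -0.0, -4.7]
gripper_width: 0.136
```

Run:
```python
from h import *
to([.403,.3187,.331],196)
```

```text
tcp [0.4069 0.2187 0.3306] hd -166.28 delta cm [-1.9957  9.8017 -0.0376] len 10.0 rot [ 0.0187 -0.0109 -2.2772]
```

Request:
{"op": "move_arm", "data": {"series": [[[-0.4, 2.0, 0, 0, 0, -1.0, -1], [-0.4, 2.0, 0, 0, 0, -1.2, -1], [-0.4, 2.0, 0, 0, 0, 0, -1], [-0.4, 1.8, 0, 0, 0, 0, -1], [-0.3, 1.2, 0, 0, 0, 0, -1], [-0.1, 0.6, 0, 0, 0, 0, -1], [0, 0.1, 0, 0, 0, 0, -1], [0, 0, 0, 0, 0, 0, -1], [0, 0, 0, 0, 0, 0, -1]]]}}

```text
time_s: 47.52
tcp_pos: [0.402, 0.316, 0.3309]
ee_rot: [[-0.962, -0.272, 0.0], [-0.272, 0.962, -0.0], [-0.0, -0.0, -1.0]]
wrist_force: [0.2, 0.0, -4.9]
gripper_width: 0.138
```

Run:
```python
from h import *
to([.403,.3187,.331],196);to([.5185,.3517,.331],196)
s=cam("scene");cv2.imwrite("pics/s30.png",s["img"]);t=cam("top");cv2.imwrite("pics/t30.png",t["img"]);w=cam("wrist");cv2.imwrite("pics/w30.png",w["img"])
```

```text
tcp [0.402  0.316  0.3309] hd -164.21 delta cm [-0.1643  0.2305 -0.0109] len 0.28 rot [-0.0019  0.0062 -0.2136]
tcp [0.402  0.316  0.3309] hd -164.21 delta cm [-12.1764   0.2639  -0.0096] len 12.18 rot [-0.0019  0.0062 -0.2136]
```

View pics/s30.png

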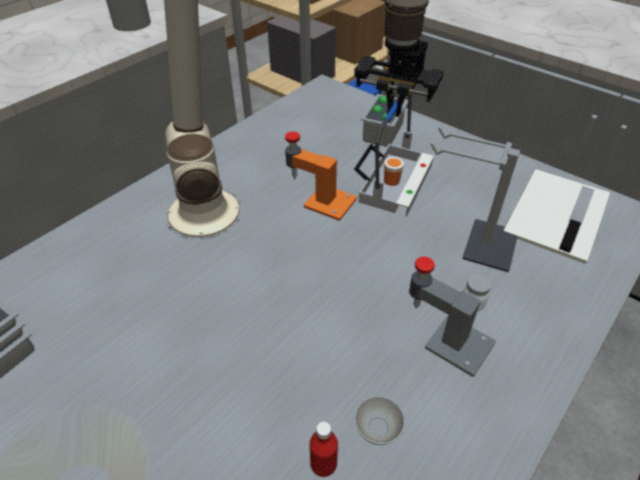

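View pics/w30.png

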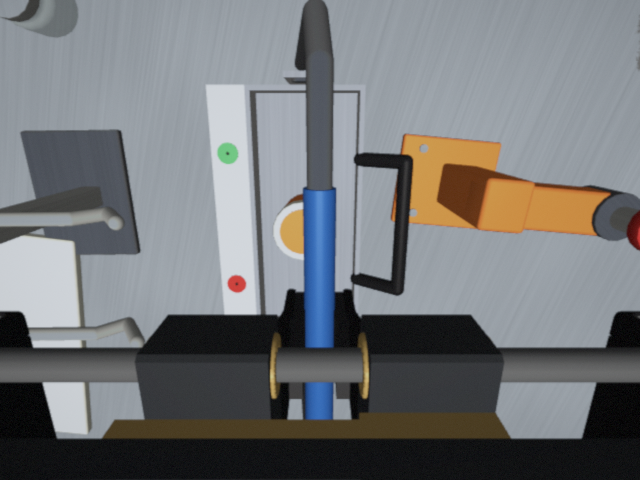

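Run:
```python
from h import *
w=cam("wrist");st=r.sense();R=st["ee_rot"]
for p,z in [((115,222),.301),((133,336),.301),((318,188),.3495)]:
    q=plane(w,*p,z);print(q,(R.T@(q-st["tcp_pos"])))
```

```text
[0.5116 0.3102 0.301 ] [-0.1038 -0.0357  0.0299]
[0.4942 0.3745 0.301 ] [-0.1045  0.0309  0.0299]
[0.418  0.2573 0.3495] [ 0.0007 -0.0611 -0.0186]
```

Request:
{"op": "move_arm", "data": {"series": [[[-0.6, 0, 0, 0, 0, 0, -1], [-1.2, 0, 0, 0, 0, 0, -1], [-1.7, 0, 0, 0, 0, 0, -1], [-1.8, 0.1, 0, 0, 0, 0, -1], [-1.8, 0, 0, 0, 0, 0, -1], [-1.7, 0, 0, 0, 0, 0, -1], [-1.4, 0, 0, 0, 0, 0, -1], [-1.1, 0, 0, 0, 0, 0, -1], [-0.6, 0, 0, 0, 0, 0, -1], [-0.2, 0, 0, 0, 0, 0, -1], [0, 0, 0, 0, 0, 0, -1], [0, 0, 0, 0, 0, 0, -1]]]}}

```text
time_s: 49.22
tcp_pos: [0.5178, 0.3504, 0.331]
ee_rot: [[-0.962, -0.273, 0.0], [-0.273, 0.962, 0.0], [-0.0, 0.0, -1.0]]
wrist_force: [-0.7, -0.6, -3.9]
gripper_width: 0.135
```

Run:
```python
from h import *
to([.5185,.3517,.271],196)
s=cam("scene");cv2.imwrite("pics/s31.png",cv2.resize(s["img"][40:260,380:620],None,fx=2.7,fy=2.7));w=cam("wrist");cv2.imwrite("pics/w31.png",w["img"])
```

```text
tcp [0.5178 0.3504 0.331 ] hd -164.16 delta cm [-0.1019  0.1026  6.0046] len 6.01 rot [ 0.012   0.0107 -0.1621]
```

View pics/s31.png

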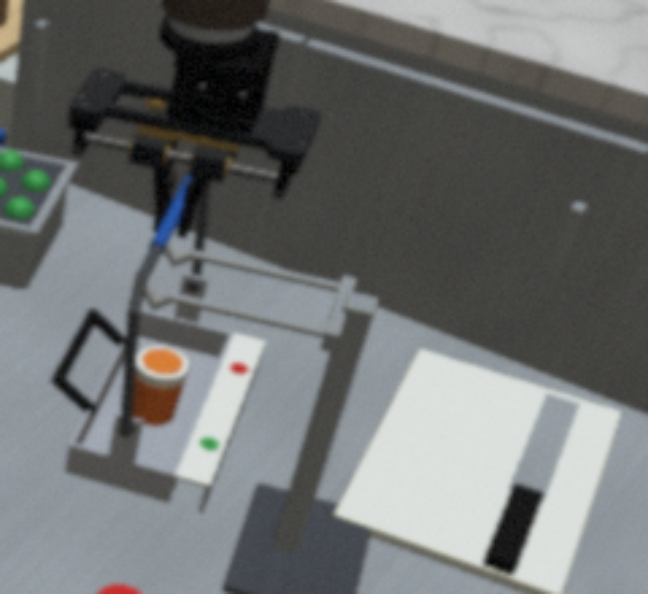

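View pics/w31.png

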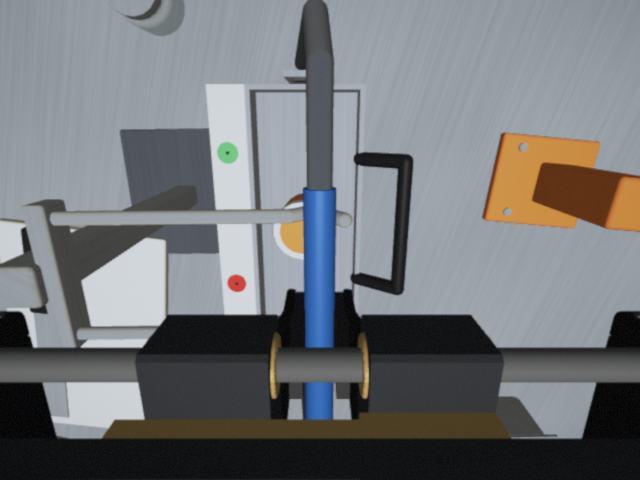

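Run:
```python
from h import *
w=cam("wrist");st=r.sense();R=st["ee_rot"]
q=plane(w,345,219.5,.301);print(q,(R.T@(q-st["tcp_pos"])))
```

```text
[0.5141 0.3111 0.301 ] [ 0.0144 -0.0368  0.03  ]
```

Request:
{"op": "move_arm", "data": {"series": [[[-0.1, 0, 0.6, 0, 0, 0, -1], [0, 0, 1.0, 0, 0, 0, -1], [0, 0, 1.2, 0, 0, 0, -1], [0, 0, 1.0, 0, 0, 0, -1], [0, 0, 0.8, 0, 0, 0, -1], [0, 0, 0.5, 0, 0, 0, -1], [0, 0, 0.3, 0, 0, 0, -1], [0, 0, 0.2, 0, 0, 0, -1], [0, 0, 0, 0, 0, 0, -1], [0, 0, 0, 0, 0, 0, -1]]]}}

```text
time_s: 50.62
tcp_pos: [0.5202, 0.3512, 0.2761]
ee_rot: [[-0.962, -0.273, 0.003], [-0.273, 0.962, 0.002], [-0.004, 0.001, -1.0]]
wrist_force: [3.7, 0.8, -0.4]
gripper_width: 0.139
```

Run:
```python
from h import *
to([.5185,.3517,.271],196);print(r.sense()["wrist_force"])
s=cam("scene");cv2.imwrite("pics/s32.png",cv2.resize(s["img"][40:260,380:620],None,fx=2.7,fy=2.7))
```

```text
tcp [0.5202 0.3512 0.2761] hd -164.18 delta cm [0.1561 0.0952 0.5048] len 0.54 rot [ 0.056   0.2173 -0.1751]
[ 3.6908  0.7579 -0.4018]
```

View pics/s32.png

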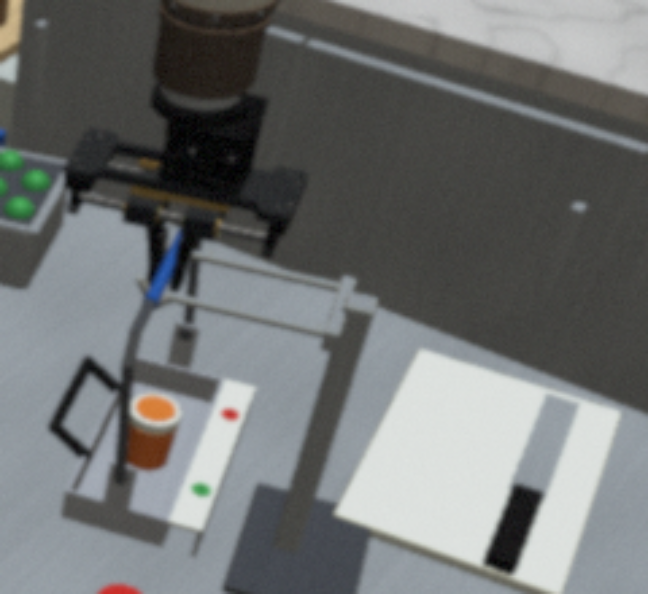

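Request:
{"op": "move_arm", "data": {"series": [[[-0.15, 0, 0.2, 0, 0, 0, -1], [-0.1, 0, 0.2, 0, 0, 0, -1], [0, 0, 0.1, 0, 0, 0, -1], [0, 0, 0, 0, 0, 0, -1], [0, 0, 0, 0, 0, 0, -1]]]}}

```text
time_s: 51.3
tcp_pos: [0.5219, 0.3516, 0.2735]
ee_rot: [[-0.962, -0.274, 0.004], [-0.274, 0.962, 0.002], [-0.004, 0.001, -1.0]]
wrist_force: [-1.1, 0.1, 10.2]
gripper_width: 0.137
```

Request:
{"op": "move_arm", "data": {"series": [[[0, 0, -0.2, 0, 0, 0, -1], [0, 0, 0, 0, 0, 0, -1], [0, 0, 0, 0, 0, 0, -0.6], [0, 0, 0, 0, 0, 0, -0.4], [0, 0, 0, 0, 0, 0, -0.2], [0, 0, 0, 0, 0, 0, -0.2], [0, 0, 0, 0, 0, 0, -0.2], [0, 0, 0, 0, 0, 0, -0.2]]]}}

```text
time_s: 52.3
tcp_pos: [0.5215, 0.3514, 0.2717]
ee_rot: [[-0.962, -0.273, -0.0], [-0.273, 0.962, -0.0], [0.0, -0.0, -1.0]]
wrist_force: [0.6, 0.6, -0.7]
gripper_width: 0.399
```

Run:
```python
from h import *
st=r.sense();print(st["tcp_pos"],st["wrist_force"],st["gripper_width"]*87)
s=cam("scene");cv2.imwrite("pics/s33.png",cv2.resize(s["img"][40:260,380:620],None,fx=2.7,fy=2.7));w=cam("wrist");cv2.imwrite("pics/w33.png",w["img"])
```

```text
[0.5215 0.3514 0.2717] [ 0.5643  0.5938 -0.6629] 34.75026238850568
```

View pics/s33.png

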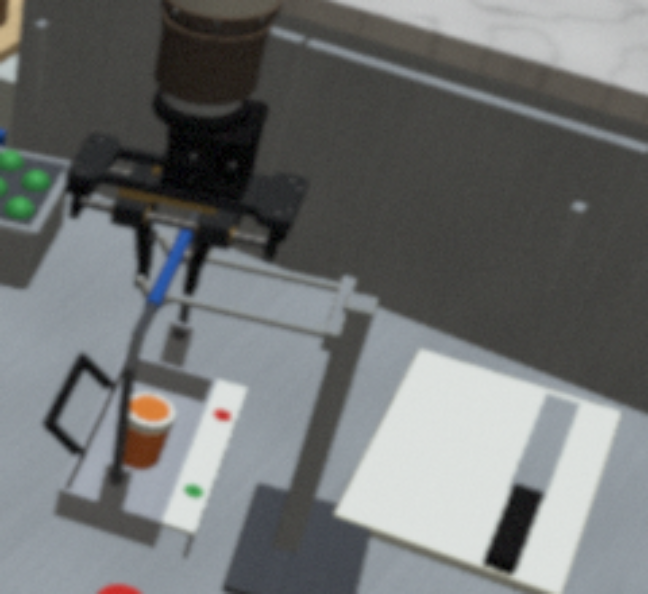

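View pics/w33.png

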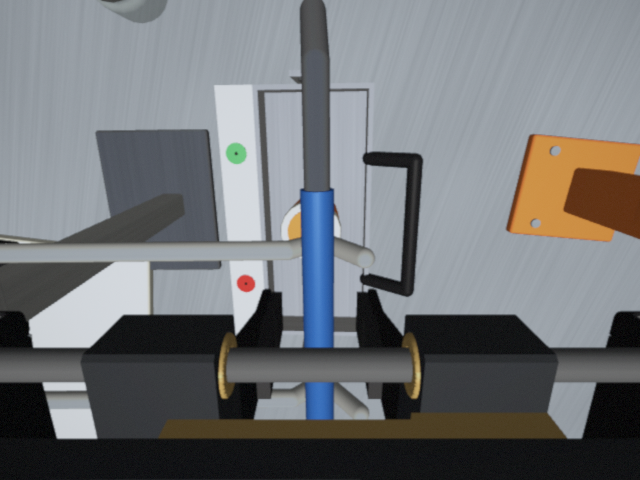

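Request:
{"op": "move_arm", "data": {"series": [[[0, 0, -0.5, 0, 0, 0, -0.2], [0, 0, -1.5, 0, 0, 0, -0.2], [0, 0, -2, 0, 0, 0, -0.2], [0, 0, -3, 0, 0, 0, -0.2], [0, 0, -4, 0, 0, 0, -0.2], [0, 0, -4, 0, 0, 0, -0.2], [0, -5, -2, 0, 0, 0, -0.2], [0, -6, 0, 0, 0, 0, -0.2], [0, -6, 0, 0, 0, 0, -0.2], [0, -6, 0, 0, 0, 0, -0.2], [0, 0, 0, 0, 0, 0, -0.2], [0, 0, 0, 0, 0, 0, -0.2]]]}}

```text
time_s: 53.9
tcp_pos: [0.5842, 0.13, 0.4426]
ee_rot: [[-0.962, -0.272, 0.001], [-0.272, 0.962, 0.001], [-0.001, 0.0, -1.0]]
wrist_force: [-0.0, 0.2, 0.4]
gripper_width: 0.402
```

Request:
{"op": "move_arm", "data": {"series": [[[0, 0, 0, 0, 0, 0, -0.2], [0, 0, 0, 0, 0, 0, -0.2], [0, 0, 0, 0, 0, 0, -0.2], [0, 0, 0, 0, 0, 0, -0.2], [0, 0, 0, 0, 0, 0, -0.2], [0, 0, 0, 0, 0, 0, -0.2], [0, 0, 0, 0, 0, 0, -0.2], [0, 0, 0, 0, 0, 0, -0.2], [0, 0, 0, 0, 0, 0, -0.2], [0, 0, 0, 0, 0, 0, -0.2], [0, 0, 0, 0, 0, 0, -0.2], [0, 0, 0, 0, 0, 0, -0.2]]]}}

```text
time_s: 55.4
tcp_pos: [0.5842, 0.1301, 0.4417]
ee_rot: [[-0.962, -0.273, -0.0], [-0.273, 0.962, -0.0], [0.0, -0.0, -1.0]]
wrist_force: [-0.6, 0.7, -0.0]
gripper_width: 0.404
```

Run:
```python
from h import *
s=cam("scene");t=cam("top");cv2.imwrite("pics/s34.png",s["img"]);cv2.imwrite("pics/s34c.png",cv2.resize(s["img"][100:280,380:620],None,fx=3,fy=3))
cv2.imwrite("pics/t34.png",t["img"])
print(blobs(s["img"],*BLUE,20),blobs(t["img"],*BLUE,20)); print(r.sense()["time_s"])
```

```text
[([364.1, 86.2], [349, 79, 30, 16, 229]), ([442.92, 138.14], [435, 125, 17, 28, 131])] []
55.5
```

View pics/s34c.png

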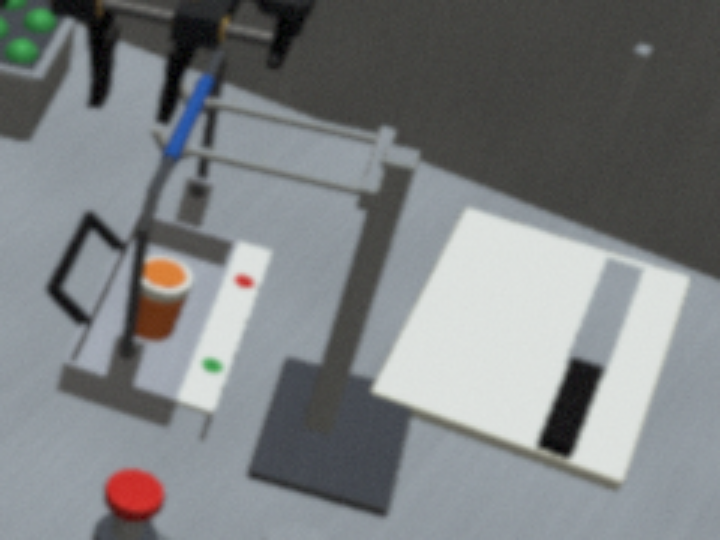

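View pics/t34.png

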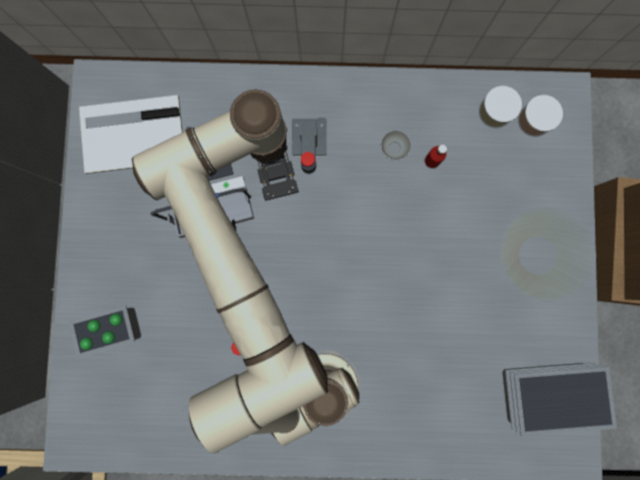

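Request:
{"op": "move_arm", "data": {"series": [[[0, -5, 0, 0, 0, 0, -0.2], [0, -5, 0, 0, 0, 0, -0.2], [0, -5, 0, 0, 0, 0, -0.2], [0, -5, 0, 0, 0, 0, -0.2], [0, -5, 0, 0, 0, 0, -0.2], [0, 0, 0, 0, 0, 0, -0.2], [0, 0, 0, 0, 0, 0, -0.2], [0, 0, 0, 0, 0, 0, -0.2], [0, 0, 0, 0, 0, 0, -0.2], [0, 0, 0, 0, 0, 0, -0.2], [0, 0, 0, 0, 0, 0, -0.2], [0, 0, 0, 0, 0, 0, -0.2]]]}}

```text
time_s: 57.0
tcp_pos: [0.6523, -0.1103, 0.4417]
ee_rot: [[-0.962, -0.273, -0.0], [-0.273, 0.962, -0.0], [0.0, 0.0, -1.0]]
wrist_force: [-0.8, -0.8, -0.1]
gripper_width: 0.4
```

Run:
```python
from h import *
P=[]
for i in range(14):
    s=cam("scene");a=mom(s["img"],*RED,(450,180,475,205));b=mom(s["img"],*GREEN,(440,205,465,235));P.append([r.sense()["time_s"],*a[:2],*b[:2]])
print(np.array(P))
t=cam("top");cv2.imwrite("pics/t35.png",cv2.resize(t["img"][120:300,120:320],None,fx=3,fy=3));cv2.imwrite("pics/s35.png",cv2.resize(s["img"][100:280,380:620],None,fx=3,fy=3))
b=[x for x in blobs(t["img"],*BLUE,15)];print(b);bs=[x for x in blobs(s["img"],*BLUE,15)];print(bs)
for x in b:
  for y in bs[-1:]: print(tri(ray(t,*x[0]),ray(s,*y[0])))
```

```text
[[ 57.05   460.8667 193.4    450.3529 221.4118]
 [ 57.1    460.8667 193.4    450.3529 221.4118]
 [ 57.15   460.8667 193.4    450.3529 221.4118]
 [ 57.2    460.8667 193.4    450.3529 221.4118]
 [ 57.25   460.8667 193.4    450.3529 221.4118]
 [ 57.3    460.8667 193.4    450.3529 221.4118]
 [ 57.35   460.8667 193.4    450.3529 221.4118]
 [ 57.4    460.8667 193.4    450.3529 221.4118]
 [ 57.45   460.8667 193.4    450.3529 221.4118]
 [ 57.5    460.8667 193.4    450.3529 221.4118]
 [ 57.55   460.8667 193.4    450.3529 221.4118]
 [ 57.6    460.8667 193.4    450.3529 221.4118]
 [ 57.65   460.8667 193.4    450.3529 221.4118]
 [ 57.7    460.8667 193.4    450.3529 221.4118]]
[([194.74, 200.65], [173, 194, 45, 15, 159])]
[([356.71, 83.59], [349, 79, 14, 11, 99]), ([442.98, 138.04], [435, 125, 17, 28, 132])]
(array([0.5208, 0.3542, 0.2908]), [0.0006129587058316702, 0.0006129587058315299])
```

View pics/t35.png

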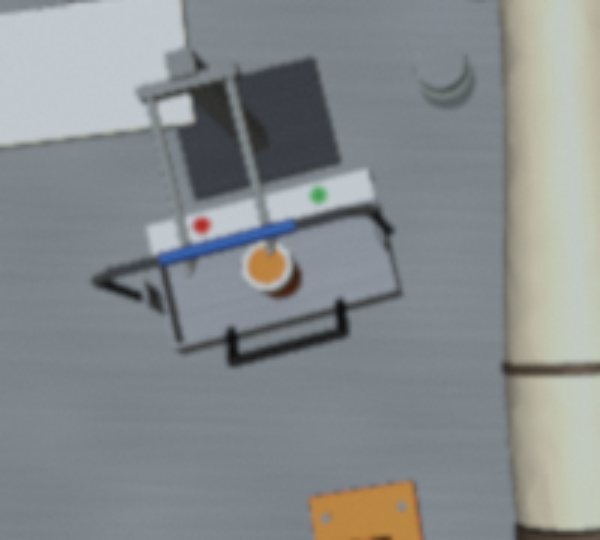

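View pics/s35.png

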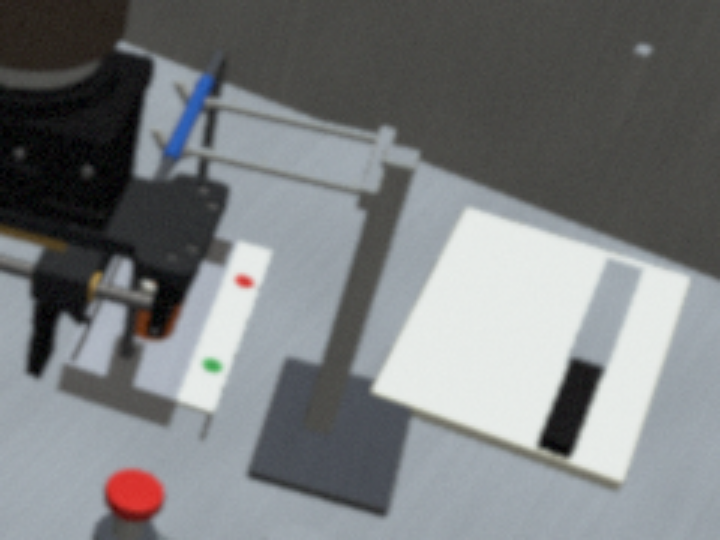

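Run:
```python
from h import *
print(r.finish_job())
```

```text
the job is handed in; nothing more can be done
None
```

I handed the job in at about 58 s of robot time. The caddy hangs by its bail on both prongs of the stand, with the pot standing in it. No verdict was reported, so the results below are only my own checks.

- **Pots:** only the orange pot was on the bench. I stood it in the middle of the caddy.
- **Dots:** I slid the caddy under the grey marker and pressed green, then red. The wrist force read about 14 N on green and 15 N on red, with the plunger about 12 mm down. The tip was about 1–2 mm from each dot's centre before pressing. I could not see the prints, because both dots already had a black centre spot.
- **Knock:** between the two presses the caddy shifted about 17 mm. I saw this in the camera images, gripped the bar again and realigned it before pressing red.
- **Hanging:** I drew the caddy clear, lifted the bail upright and hung it.
    - The sleeve middle measured (0.521, 0.354, 0.291), about 4 mm from the hang point.
    - The dot positions did not change at all over the last 0.65 s.
- **Left alone:** the bottle, bowl and salt jar looked to be where they started, checked by eye only.

The views disagreed by 2–4 mm on the marker cap's position. I settled it by looking directly at the tip and dot together.

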